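Load damp projector parts into the drying box

TASK

Dry out the projector parts: take the cap off the lens and lay it the same way up in the steel dish, and stand the lens and every heat sink on the bench upright on the floor of the grey carrying tray while the tray is still on the bench. Then carry the loaded tray level, without tipping it, into the drying box, whose clear cover has to be slid open for that, set it down on the box floor, let go and slide the cover fully shut. Leave the parts case, the meter and the screwdriver where they lie.

Things in the scene. Friction and masses are not known exactly. Their poses are not given: they have to be found in the camera images.
- dry_box: Fixed grey open-topped drying box, 260 (its x) by 230 (its y) outside, 105 high, walls and floor 8 thick, so the inside is 244 by 214 and its floor lies 8 above the bench; origin at the centre of its underside, on the bench. Two rails at the rim height run on from it along its +y to 355 from the origin, on two thin legs, to carry the opened cover.
- cover (a joint): Clear flat cover of the box, 228 by 226 and 6 thick, underside 106 above the bench; slides along the box's +y. 0 = shut, 0.23 m = fully open and clear of the mouth; about 2 N of friction, stays where it is left.
- cover_grip (a point): Centre of the top face of the black grip bar on the cover, 152 above the bench. The bar stands 40 mm up from the cover, is 80 long along the box's x and 16 thick along the box's y. It lies 85 mm from the box's centre line towards the box's -y when shut, and moves with the cover.
- tray: Loose grey tray, 200 (x) by 180 (y), 0.35 kg; walls 32 high, walls and floor 4 thick; origin at the centre of its underside. A 6 mm partition along x at y = 0 makes two compartments 192 by 83 inside and carries mid-way a black bar 110 long (x), 18 thick (y), from 60 to 82 above the underside. Long side along the box's x, it fits the box with 17 to 22 mm all round, below the cover.
- sink0: Loose aluminium finned heat sink, 60 long (its x) by 40 wide (its y) by 45 high, fins upward, about 0.11 kg; origin at the centre of its underside. Starts standing on the bench; may be absent (None). All heat sinks are alike; grip the sides as flat faces. It may be knocked aside during the job.
- sink1: Loose aluminium finned heat sink, 60 long (its x) by 40 wide (its y) by 45 high, fins upward, about 0.11 kg; origin at the centre of its underside. Starts standing on the bench; may be absent (None). All heat sinks are alike; grip the sides as flat faces. It may be knocked aside during the job.
- sink2: Loose aluminium finned heat sink, 60 long (its x) by 40 wide (its y) by 45 high, fins upward, about 0.11 kg; origin at the centre of its underside. Starts standing on the bench; may be absent (None). All heat sinks are alike; grip the sides as flat faces. It may be knocked aside during the job.
- lens: Loose black projector lens standing upright: foot flange 60 diameter by 8 high, then a barrel of 50 diameter up to 64 high, flat top, 0.2 kg; origin at the centre of its underside. Starts on the bench with the cap on top.
- cap: Loose grey round cap, an upside-down cup 60 diameter, 26 high, top 6 thick, skirt 3 thick; origin at the centre of its lower rim. It sits loosely over the top of the lens, its lower rim 44 above the lens's underside, its top 70 above it, with 2 mm of play around the barrel.
- cap_dish: Fixed square open steel dish for the cap, 90 by 90 outside, walls and floor 5 thick, 13 high; origin at the centre of its underside.
- parts_case: White flat plastic parts case, 110 by 180 by 36, lying beyond the work; origin at the centre of its underside. Bystander, not to be moved.
- meter: Black hand multimeter, 150 by 75 by 36, lying beyond the work; origin at the centre of its underside. Bystander, not to be moved.
- driver: Screwdriver about 190 long lying on the bench on the robot's side of the loose parts. Bystander, not to be moved.
There are look-alikes about, which are no part of the job. What is shaped like the sink2 but pink is not meant.

How it is judged:
By the outcome, as a careful person would: the job done as asked, in the order asked, and still so for the second after the job is handed in, with the robot touching nothing.
Of sink0, sink1, sink2 only 2 to 3 are there at a start; the rules pass over those that are not, and their reading is None.
At some moment in a run one of sink0, sink1, sink2 may be knocked a few centimetres aside while the robot is not near it.
It also fails if it takes over 192 s, if anything falls off the work surface, if the arm or the gripper's body presses on something with over 40 N, if the wrist force passes 120 N, or if a joint passes its speed limit or range.

ROBOT

A 6-joint arm with a two-finger parallel gripper is mounted at the origin on the work surface. World frame = base frame: x ahead of the robot, y to its left, z up, the work surface at z = 0. Lengths are in mm, angles in rad, forces in N, time in s.
With the tool pointing down it reaches from about 375 to 750 mm from the base axis. Payload 9 kg.
Tool frame: the origin (TCP) lies at the very end of the fingers, on their centre line; the grasp point (between the pads) lies 19 mm behind it; z points along the fingers, y is the line along which they close (so a half turn about z gives the same grasp; the last joint's range is limited). The gripper opens to 85 mm and grips with 20 to 120 N. Pads are 22 mm wide; open, the fingers measure 114 mm over their backs; the gripper's body (76 mm by 85 mm) begins 54 mm behind the grasp point. The pads swing forward as they close: fully open they stand 13 mm farther back than shut.
Start: joints at [1.025, 0.104, 0.097, 1.564, 0, 1.353], TCP at [193.182, 568.082, 231.331] pointing down, gripper open.
Joint ranges: [-2.99, 2.99], [-0.84, 1.86], [-1.1, 1.16], [-1.84, 2.11], [-1.51, 1.56], [-3.14, 3.14]. Speed limits (rad/s): [2.22, 2.22, 2.57, 3.14, 3.14, 3.14].

INTERFACE

Orientations are given as [roll, pitch, yaw] about the fixed x, y, z axes, in that order (R = Rz(yaw) Ry(pitch) Rx(roll)).
In Python, from station import robot gives the robot as it stands.
- The arm moves only by the shell command python3 -m pendant 'ROWS' [FORCE]. ROWS is JSON, a list of rows, each an object of numbers: "x", "y", "z": the shift along the tool's x, y, z scaled (see below); "ax", "ay", "az": the turn, a rotation vector about the tool's x, y, z scaled (see below); "hand": the opening, from -1 (shut) to 1 (fully open). In form: [{"x": .., "y": .., "z": .., "ax": .., "ay": .., "az": .., "hand": ..}, ...]. A call has 1 to 12 rows; each row is the pose to reach, as a shift and turn from the pose commanded when the call began, along the tool's axes at that moment, turning the shorter way round; what a row does not reach only later rows make up. The controller multiplies each number of a shift by 15 cm and each number of a turn by 180 degrees. A row lasts 1/12 s, in which the tool goes at most 41.7 mm and 7.16 degrees, less where a joint would pass 70% of its speed; a pose out of reach is approached as far as the arm can. A call with a number of a shift or a turn outside -1 to 1 is refused whole. A call with a gripper value outside its range is refused whole. The fingers move at their own pace and stop on an object; FORCE is the grip in N (left out, the last holds). Time passes only in rows, so rows that repeat a pose let the fingers close. It gives the time, the measured TCP pose, the force, the opening and the grip force at its end, in the units of the state.
- robot.sense(): the state, without advancing time (a new reading comes with each control period).
- robot.grab_frame(name): name is "scene" or "top"; returns the picture (384x512x3 uint8, red, green, blue); there is no depth.
- robot.camera_params(name): a dict with "fx", "fy", "cx", "cy" (pixels), "xyz" and "rotation" of the camera in the world. Camera axes: x right, y up, looking along -z (the intrinsics and any distortion apply to the point x, -y, -z); pixel columns grow to the right and rows downward; lengths in mm; the calibration is good to about 2 mm. A picture is of the moment at which its call begins. camera_params takes no time and is no camera call.
- robot.finish_job(): hands the job in; it is judged then, once.
The state is a dict: "time_s": time; "joint_positions": joint angles; "qvel": joint speeds; "effort": joint torques, N m; "position": TCP position; "ee_rot": TCP orientation; "wrist_force": force on the tool from outside, world axes, zero at the start; "wrist_torque": the same for the moment, N m; "gripper_width": finger opening in mm; "grasp_force": force on a finger pad.
Only numpy, scipy, OpenCV 4.12 (cv2) and the standard library are available. Lean on these libraries where they do the work, as an engineer would, in place of code of your own. Each camera call takes 0.05 s, during which the arm holds its last target. There are 200 camera calls.

## Working session

There is one attempt and no reset: what is moved stays moved. The work goes in short steps, Python scripts to look and compute and a shell command to move; the robot and the scene stay as the last step left them, time stands still between calls to the robot, and variables do not carry over. Pictures are saved under pics/ and viewed, at most 14 in all, crops included, and the job is handed in when it is done.

```bash
ls; mkdir -p pics
python3 - <<'E'
from station import robot
import cv2
for n in("scene","top"):
    im=robot.grab_frame(n); cv2.imwrite(f"pics/{n}0.png",cv2.resize(im[:,:,::-1],(800,600),interpolation=cv2.INTER_CUBIC))
    cv2.imwrite(f"pics/raw_{n}0.png",im[:,:,::-1])
    print(n,robot.camera_params(n))
print(robot.sense())
E
```

```text
pics
scene {'fx': 421.0129829711182, 'fy': 421.0129829711182, 'cx': 244.4905987622304, 'cy': 194.10369627795504, 'xyz': array([1240.69180441,  102.40330449,  760.961423  ]), 'rotation': array([ 0.86704708, -0.01537181,  1.91273371])}
top {'fx': 405.0330356297007, 'fy': 405.0330356297007, 'cx': 256.94457946082537, 'cy': 196.4301100546013, 'xyz': array([ 334.64042607, -142.29447609, 1141.13994355]), 'rotation': array([ 0.18296536,  0.0092271 , -1.56019084])}
{'time_s': 0.1, 'joint_positions': array([ 1.02531392e+00,  1.04636798e-01,  9.65542767e-02,  1.56384972e+00,
       -1.76916877e-06,  1.35310220e+00]), 'qvel': array([-0.00073523,  0.00013748,  0.0017034 , -0.00112273, -0.00135026,
        0.00214174]), 'effort': array([ 4.98910566e-03, -5.58207178e+01,  5.04720068e+01,  1.30629132e-02,
       -2.27208143e-04,  1.51906391e-05]), 'position': array([193.0125893 , 567.81835172, 230.60567549]), 'ee_rot': array([-3.14048317e+00, -2.43605237e-04,  2.81380424e+00]), 'wrist_force': array([0.43210755, 0.41596404, 0.3928355 ]), 'wrist_torque': array([-0.0584899 ,  0.05090139, -0.00784605]), 'grasp_force': 0.0, 'gripper_width': 85.25946937681019}
```

View pics/scene0.png

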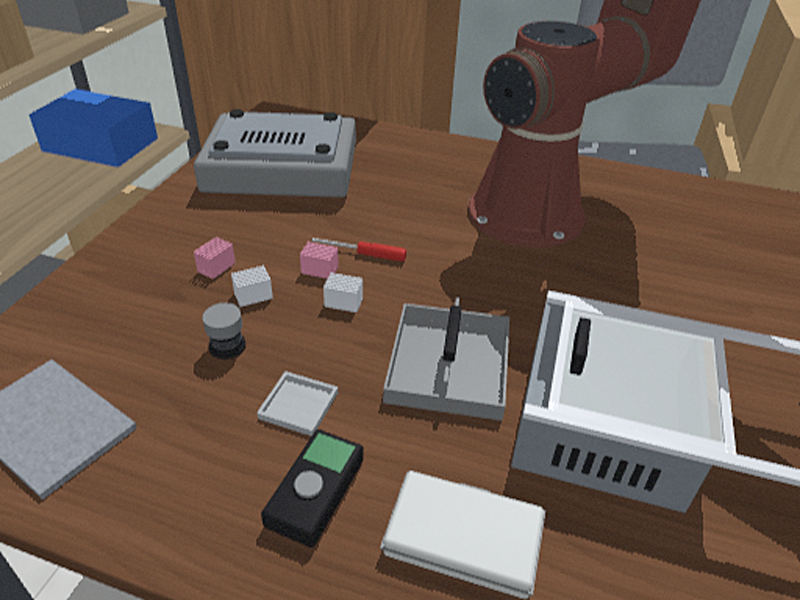

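View pics/top0.png

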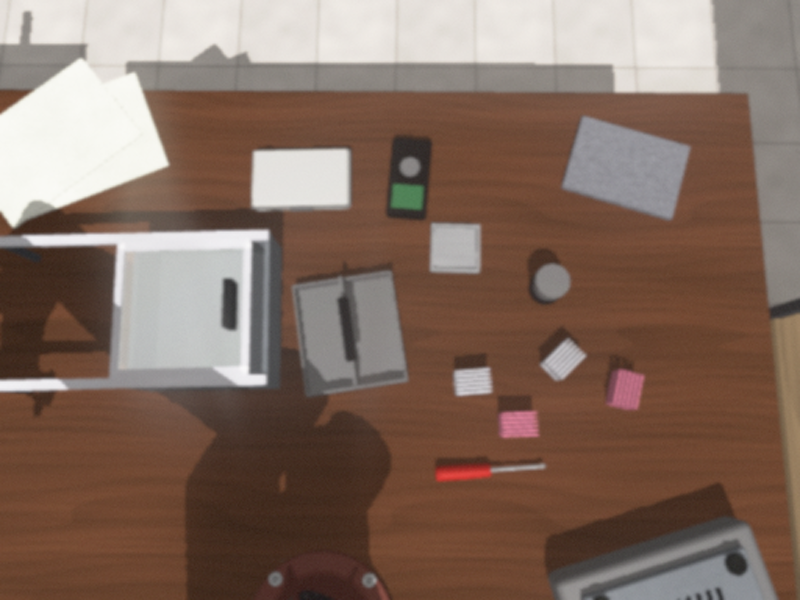

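Candidates (top, 800-px image):
- White sinks at (472,381) and (563,358). These are what I want.
- Pink look-alikes at (519,424) and (626,389). Rejected.
- Capped lens at (550,282).
- Dish at (456,248).
- Tray at (350,332).
- Box with its grip at (230,304).
- Grey slab and projector, which have no part in the job.

A third white sink isn't visible. I'll check the choice in close crops.

```bash
cat > h.py <<'E'
import numpy as np, cv2
from scipy.spatial.transform import Rotation as R
from scipy.optimize import least_squares
from station import robot
P={n:robot.camera_params(n) for n in("scene","top")}
def proj(n,X):
    p=P[n]; c=(np.atleast_2d(X)-p["xyz"])@R.from_euler("xyz",p["rotation"]).as_matrix()
    return np.c_[p["cx"]+p["fx"]*c[:,0]/-c[:,2], p["cy"]+p["fy"]*-c[:,1]/-c[:,2]]
def atz(n,uv,z):
    p=P[n]; uv=np.atleast_2d(uv).astype(float)
    d=np.c_[(uv[:,0]-p["cx"])/p["fx"],-(uv[:,1]-p["cy"])/p["fy"],-np.ones(len(uv))]@R.from_euler("xyz",p["rotation"]).as_matrix().T
    return p["xyz"]+d*((z-p["xyz"][2])/d[:,2])[:,None]
def tri(uvs,uvt):
    f=lambda X:np.r_[(proj("scene",X)-uvs).ravel(),(proj("top",X)-uvt).ravel()]
    s=least_squares(f,[500,0,50.]); return s.x,np.abs(s.fun).max()
def crop(n,x0,y0,w,name,raw=None):
    im=robot.grab_frame(n)[:,:,::-1] if raw is None else cv2.imread(raw)
    s=800/w; h=int(600/s); cv2.imwrite(name,cv2.resize(im[y0:y0+h,x0:x0+w],None,fx=s,fy=s,interpolation=cv2.INTER_CUBIC))
E
python3 - <<'E'
from h import *
crop("top",180,130,240,"pics/t1.png","pics/raw_top0.png")
crop("scene",120,140,220,"pics/s1.png","pics/raw_scene0.png")
crop("top",0,130,200,"pics/t2.png","pics/raw_top0.png")
E
```

```text
(no output)
```

View pics/t1.png

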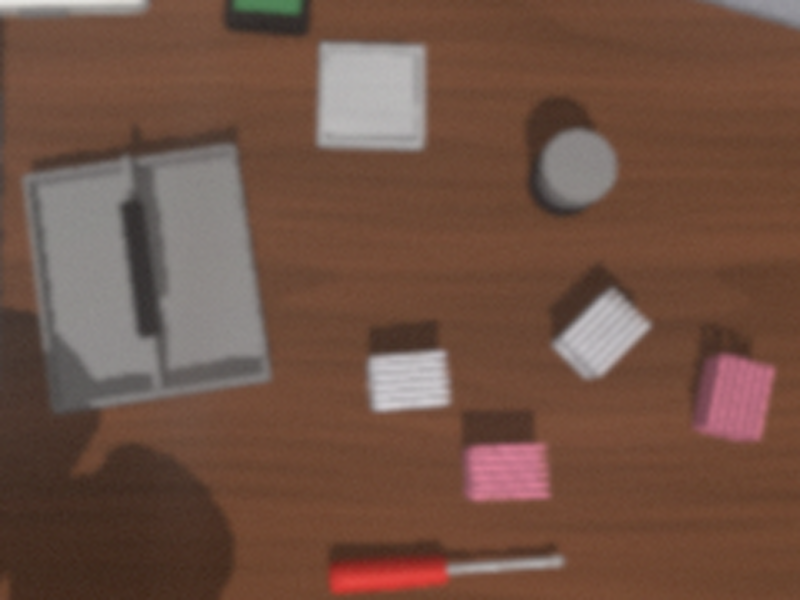

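View pics/s1.png

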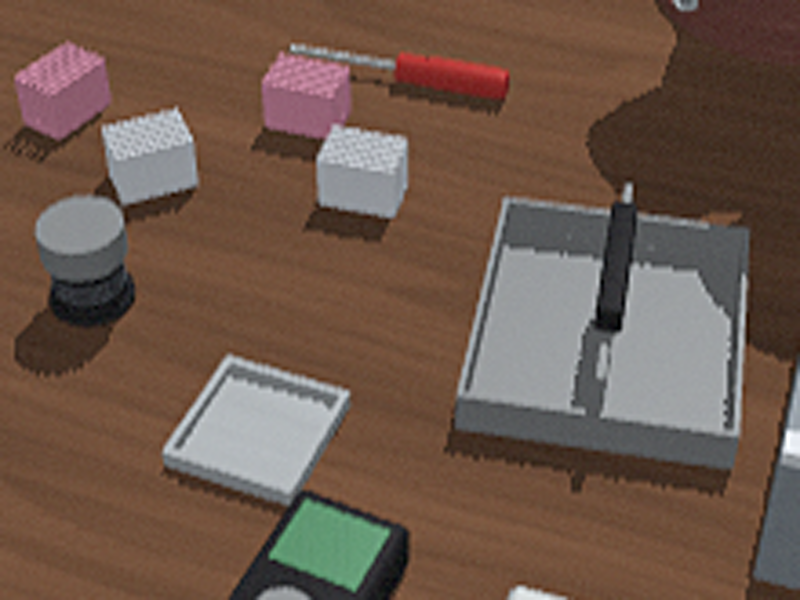

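View pics/t2.png

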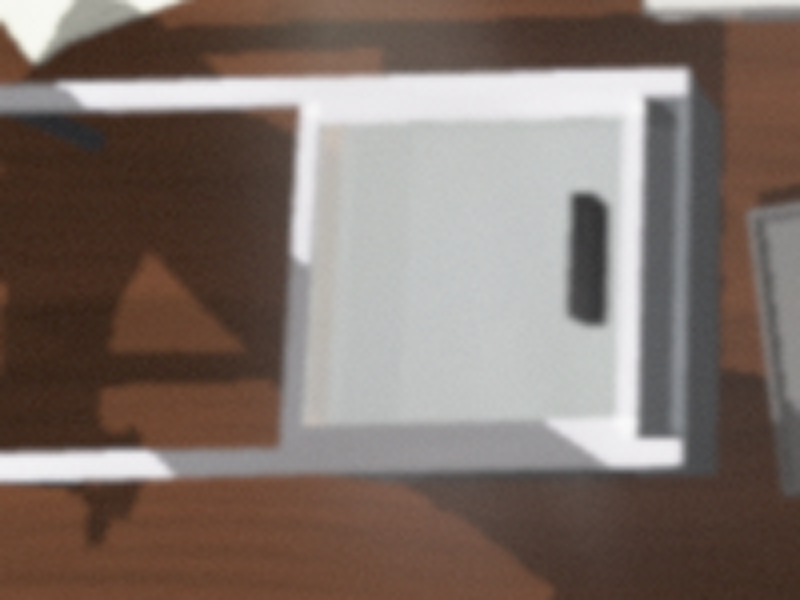

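The crops confirm the choice. In t1 the white sinks are at (409,381) and (602,333), the cap is centred at (578,168), the dish at (371,96) and the tray corners are (25,177), (236,147), (270,380) and (53,411). In t2 the grip is at (588,258), and the cover is already about 30 mm open.

```bash
cat >> h.py <<'E'
def T(*a,s=800/240,o=(180,130)): return (np.array(a,float)+.5)/s-.5+o
def S(*a,s=800/220,o=(120,140)): return (np.array(a,float)+.5)/s-.5+o
def fit(L,W,ts,ss,z0,x0,zb=None,free=True):
    """rect LxW at top height z; ts/ss: {corner idx: raw px}; corners order (-,-),(+,-),(+,+),(-,+) in own axes"""
    c=np.array([[-L,-W],[L,-W],[L,W],[-L,W]])/2
    def f(q):
        cs,sn=np.cos(q[2]),np.sin(q[2]); X=np.c_[c@np.array([[cs,sn],[-sn,cs]])+q[:2],np.full(4,q[3] if free else z0)]
        r=[]
        for n,d in(("top",ts),("scene",ss)):
            p=proj(n,X); r+=[p[k]-v for k,v in d.items()]
        return np.ravel(r)
    s=least_squares(f,[*x0,z0],loss="soft_l1"); return s.x.round(3),np.abs(f(s.x)).max().round(2)
E
python3 - <<'E'
from h import *
np.set_printoptions(suppress=True,precision=1)
d=lambda a:dict(enumerate(a))
# tray corners order world (-x-y),(+x-y),(+x+y),(-x+y)
t=T((270,380),(236,147),(25,177),(53,411)); s=S((506,200),(458,405),(738,438),(748,228))
print("tray",[tri(a,b) for a,b in zip(s,t)]); print(fit(200,180,d(t),d(s),32,(500,0,0)),fit(200,180,d(t),d(s),32,(500,0,0),free=False))
t=T((425,150),(425,44),(320,43),(318,148)); s=S((230,357),(166,453),(292,488),(349,392))
print("dish",[tri(a,b) for a,b in zip(s,t)]);print(fit(90,90,d(t),d(s),13,(500,-100,0)),fit(90,90,d(t),d(s),13,(500,-100,0),free=False))
t=T((451,408),(447,350),(367,352),(372,411)); s=S((333,126),(318,168),(401,177),(408,136))
print("A",[tri(a,b) for a,b in zip(s,t)]);print(fit(40,60,d(t),d(s),45,(500,-100,0)),fit(40,60,d(t),d(s),45,(500,-100,0),free=False))
print("B top",atz("top",T((612,288),(651,325),(593,380),(553,345)),45)); print("B scene",atz("scene",S((103,124),(180,110),(195,148),(111,160)),45))
print("cap",tri(S((81,225))[0],T((578,168))[0]))
E1=lambda *a:T(*a,s=4,o=(0,130))
print("box corner top",atz("top",E1((690,68),(685,467)),105)); print("scene",atz("scene",T((527,405),(548,291),s=1.5625,o=(0,0)),105))
crop("scene",320,170,192,"pics/s2.png","pics/raw_scene0.png")
E
```

```text
tray [(array([ 409.3, -141. ,   25.7]), np.float64(0.14171737025435505)), (array([ 607.3, -109.2,   19.1]), np.float64(0.4718859962571287)), (array([578.2,  67.8,  26.5]), np.float64(0.10622741200589303)), (array([382.2,  35.2,  30.3]), np.float64(0.15563301594943368))]
(array([493.9, -36.7,   0.2,  25.7]), np.float64(2.0)) (array([495.2, -36.8,   0.2,  32. ]), np.float64(3.54))
dish [(array([ 609. , -272.1,    6.1]), np.float64(0.41658339814875944)), (array([ 702.3, -271.5,   10.7]), np.float64(0.8069230294104273)), (array([ 702.5, -182.5,   14.2]), np.float64(0.10329900250417268)), (array([ 610.7, -182.2,    6.9]), np.float64(0.4402275908945512))]
(array([ 656.2, -227.2,   -0. ,    9.1]), np.float64(1.15)) (array([ 657.1, -226.5,   -0. ,   13. ]), np.float64(1.28))
A [(array([ 387.5, -288.1,   39. ]), np.float64(0.09061985010438889)), (array([ 433.8, -283.7,   34.4]), np.float64(0.8835683448583893)), (array([ 431. , -217.8,   42.5]), np.float64(0.8159860396595491)), (array([ 384.7, -225.5,   44.3]), np.float64(0.7279144280272192))]
(array([ 409.2, -253.7,   12.7,   40.6]), np.float64(2.26)) (array([ 410.5, -253. ,   19. ,   45. ]), np.float64(2.96))
B top [[ 485.6 -419.9   45. ]
 [ 455.6 -450.4   45. ]
 [ 410.7 -401.8   45. ]
 [ 438.6 -370.5   45. ]]
B scene [[ 454.3 -449.8   45. ]
 [ 417.7 -403.3   45. ]
 [ 455.9 -371.1   45. ]
 [ 490.7 -422.5   45. ]]
cap (array([ 581.4, -391.3,   65.2]), np.float64(0.19199988251654077))
box corner top [[659.4  97.  105. ]
 [394.9  87.3 105. ]]
scene [[635.7  99.  105. ]
 [387.4  88.5 105. ]]
```

View pics/s2.png

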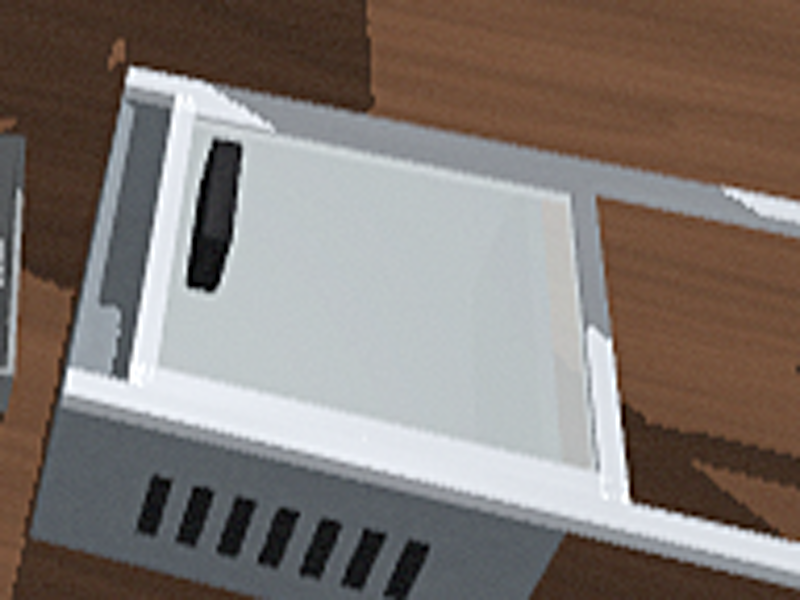

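The scene crop s2 shows the box rim corners at (128,66) and (65,370) and the top of the grip bar centred near (223,189). Now the box and grip, plus refined sink fits.

Run:
```python
from h import *
np.set_printoptions(suppress=True,precision=1)
E1=lambda *a:T(*a,s=4,o=(0,130)); S2=lambda *a:S(*a,s=800/192,o=(320,170))
for a,b in zip(S2((128,66),(65,370)),E1((685,467),(690,68))): print("corner",tri(a,b))
print("base scene",atz("scene",S2((32,538)),0),"base top",atz("top",E1((717,470),(722,100)),0))
print("grip",tri(S2((223,189))[0],E1((584,257))[0]),atz("top",E1((584,257)),152),atz("scene",S2((223,189)),152))
# sinks with z=45
print("A",atz("top",T((451,408),(447,350),(367,352),(372,411)),45),atz("scene",S((333,126),(318,168),(401,177),(408,136)),45))
dd=lambda a:dict(enumerate(a))
for W,w in((60,40),):
  t=dd(T((651,325),(612,288),(553,345),(593,380))); s=dd(S((103,124),(111,160),(195,148),(180,110)))
  print("B",fit(40,60,t,s,45,(450,-410,.8),free=False),fit(40,60,t,s,45,(450,-410,.8)))
t=dd(T((451,408),(447,350),(367,352),(372,411)));s=dd(S((333,126),(318,168),(401,177),(408,136)))
print("A",fit(40,60,t,s,45,(410,-253,.06),free=False))
print("tray mean: scene-only/top-only")
for n,q in(("top",T((270,380),(236,147),(25,177),(53,411))),("scene",S((506,200),(458,405),(738,438),(748,228)))): print(n,atz(n,q,32).mean(0),atz(n,q,32))
print("cap",atz("top",T((578,168)),70),atz("scene",S((81,225)),70))
```

```text
corner (array([394.3,  86.9, 111.7]), np.float64(0.41606248147175506))
corner (array([653.2,  94.4, 123.8]), np.float64(0.6597363010766344))
base scene [[659.1  98.5   0. ]] base top [[399.1  88.    0. ]
 [668.1  96.6   0. ]]
grip (array([522.7, 149.4, 145.6]), np.float64(0.4779060506857604)) [[521.6 146.4 152. ]] [[529.7 149.7 152. ]]
A [[ 387.1 -287.1   45. ]
 [ 433.7 -284.6   45. ]
 [ 431.5 -219.8   45. ]
 [ 384.1 -223.6   45. ]] [[ 394.6 -285.2   45. ]
 [ 445.2 -275.6   45. ]
 [ 433.4 -214.6   45. ]
 [ 385.9 -227.2   45. ]]
B (array([ 450.5, -412.1,    0.7,   45. ]), np.float64(2.69)) (array([ 449.3, -413.4,    0.7,   40.8]), np.float64(2.34))
A (array([ 410.5, -253. ,    0.1,   45. ]), np.float64(2.96))
tray mean: scene-only/top-only
top [493.1 -37.6  32. ] [[ 409.  -141.4   32. ]
 [ 604.5 -110.9   32. ]
 [ 577.1   66.4   32. ]
 [ 382.    35.4   32. ]]
scene [500.4 -35.   32. ] [[ 416.3 -138.5   32. ]
 [ 618.1 -104.6   32. ]
 [ 583.1   68.2   32. ]
 [ 384.3   35.    32. ]]
cap [[ 580.1 -389.7   70. ]] [[ 586.  -388.4   70. ]]
```

```bash
cat >> h.py <<'E'
def plan(*way, hold=None):
    """way: (x,y,z,yaw) TCP targets tool-down; prints numbers for successive calls"""
    s=robot.sense(); p=np.array(s["position"]); Rc=R.from_euler("xyz",s["ee_rot"])
    print("t %.1f"%s["time_s"],"at",p.round(1),"yaw %.3f"%s["ee_rot"][2],"w %.1f"%s["gripper_width"])
    for x,y,z,yaw in way:
        Rt=R.from_euler("xyz",[np.pi,0,yaw]); g=np.array([x,y,z]); 
        while True:
            a=Rc.inv().apply(g-p); k=int(np.ceil(np.abs(a).max()/148)) or 1
            rv=(Rc.inv()*Rt).as_rotvec(); st=a/k
            n=int(np.ceil(max(np.linalg.norm(st)/41.7,np.degrees(np.linalg.norm(rv))/7.16)))
            print("  xyz",(st/150).round(3),"a",(rv/np.pi).round(4),"rows>=",n)
            p=p+Rc.apply(st); Rc=Rt
            if k==1: break
E
python3 -c "
from h import *
plan((524,148,230,np.pi+.035),(524,148,122,np.pi+.035))"
```

```text
t 0.1 at [193.  567.8 230.6] yaw 2.814 w 85.3
  xyz [-0.748 -0.485  0.001] a [-3.000e-04 -1.000e-04 -1.155e-01] rows>= 4
  xyz [-0.527 -0.719  0.001] a [0. 0. 0.] rows>= 4
  xyz [-0.527 -0.719  0.001] a [0. 0. 0.] rows>= 4
  xyz [-0.527 -0.719  0.001] a [0. 0. 0.] rows>= 4
  xyz [ 0.   -0.    0.72] a [0. 0. 0.] rows>= 3
```

```bash
python3 -m pendant '[{"x":-0.748,"y":-0.485,"az":-0.1155,"hand":1},{"x":-0.748,"y":-0.485,"az":-0.1155,"hand":1},{"x":-0.748,"y":-0.485,"az":-0.1155,"hand":1},{"x":-0.748,"y":-0.485,"az":-0.1155,"hand":1},{"x":-0.748,"y":-0.485,"az":-0.1155,"hand":1}]' 30
python3 -m pendant '[{"x":-0.527,"y":-0.719,"hand":1},{"x":-0.527,"y":-0.719,"hand":1},{"x":-0.527,"y":-0.719,"hand":1},{"x":-0.527,"y":-0.719,"hand":1}]'
python3 -m pendant '[{"x":-0.527,"y":-0.719,"hand":1},{"x":-0.527,"y":-0.719,"hand":1},{"x":-0.527,"y":-0.719,"hand":1},{"x":-0.527,"y":-0.719,"hand":1}]'
python3 -m pendant '[{"x":-0.527,"y":-0.719,"hand":1},{"x":-0.527,"y":-0.719,"hand":1},{"x":-0.527,"y":-0.719,"hand":1},{"x":-0.527,"y":-0.719,"hand":1},{"x":-0.527,"y":-0.719,"hand":1}]'
python3 - <<'E'
from h import *
plan((524,148,122,np.pi+.035))
crop("scene",320,130,192,"pics/s3.png")
im=robot.grab_frame("top");cv2.imwrite("pics/top3.png",im[:,:,::-1])
E
```

```text
t 0.1 at [193.  567.8 230.6] yaw 2.814 w 85.3
  xyz [-0.748 -0.485  0.181] a [-3.000e-04 -1.000e-04 -1.155e-01] rows>= 4
  xyz [-0.527 -0.719  0.181] a [0. 0. 0.] rows>= 4
  xyz [-0.527 -0.719  0.181] a [0. 0. 0.] rows>= 4
  xyz [-0.527 -0.719  0.181] a [0. 0. 0.] rows>= 4invalid input at $[0]: expected keys x, y, z, ax, ay, az, hand
invalid input at $[0]: expected keys x, y, z, ax, ay, az, hand
invalid input at $[0]: expected keys x, y, z, ax, ay, az, hand
invalid input at $[0]: expected keys x, y, z, ax, ay, az, hand
```

View pics/s3.png

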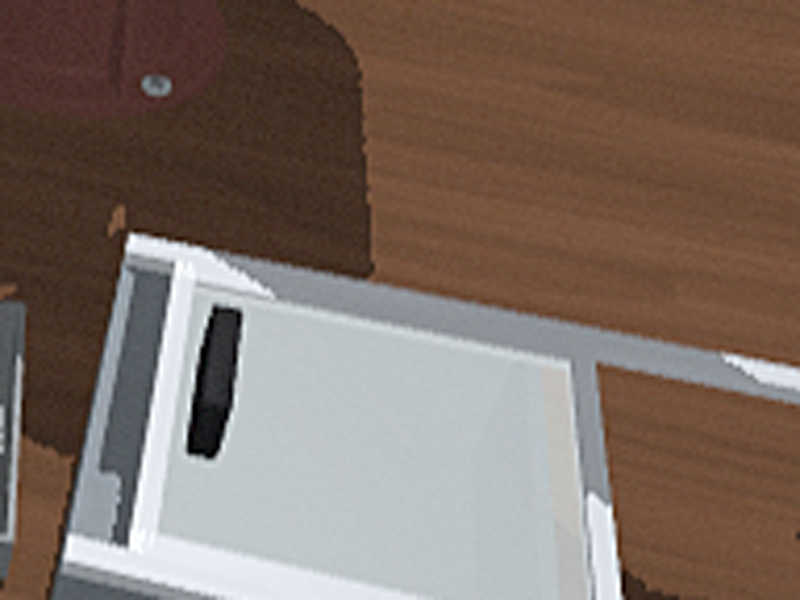

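The picture shows no motion: the calls were refused because every key is required in each row. I'll retype them with all the keys.

```bash
python3 -m pendant '[{"x":-0.748,"y":-0.485,"z":0,"ax":0,"ay":0,"az":-0.1155,"hand":1},{"x":-0.748,"y":-0.485,"z":0,"ax":0,"ay":0,"az":-0.1155,"hand":1},{"x":-0.748,"y":-0.485,"z":0,"ax":0,"ay":0,"az":-0.1155,"hand":1},{"x":-0.748,"y":-0.485,"z":0,"ax":0,"ay":0,"az":-0.1155,"hand":1},{"x":-0.748,"y":-0.485,"z":0,"ax":0,"ay":0,"az":-0.1155,"hand":1}]' 30
python3 -m pendant '[{"x":-0.527,"y":-0.719,"z":0,"ax":0,"ay":0,"az":0,"hand":1},{"x":-0.527,"y":-0.719,"z":0,"ax":0,"ay":0,"az":0,"hand":1},{"x":-0.527,"y":-0.719,"z":0,"ax":0,"ay":0,"az":0,"hand":1},{"x":-0.527,"y":-0.719,"z":0,"ax":0,"ay":0,"az":0,"hand":1}]'
python3 -m pendant '[{"x":-0.527,"y":-0.719,"z":0,"ax":0,"ay":0,"az":0,"hand":1},{"x":-0.527,"y":-0.719,"z":0,"ax":0,"ay":0,"az":0,"hand":1},{"x":-0.527,"y":-0.719,"z":0,"ax":0,"ay":0,"az":0,"hand":1},{"x":-0.527,"y":-0.719,"z":0,"ax":0,"ay":0,"az":0,"hand":1}]'
python3 -m pendant '[{"x":-0.527,"y":-0.719,"z":0,"ax":0,"ay":0,"az":0,"hand":1},{"x":-0.527,"y":-0.719,"z":0,"ax":0,"ay":0,"az":0,"hand":1},{"x":-0.527,"y":-0.719,"z":0,"ax":0,"ay":0,"az":0,"hand":1},{"x":-0.527,"y":-0.719,"z":0,"ax":0,"ay":0,"az":0,"hand":1},{"x":-0.527,"y":-0.719,"z":0,"ax":0,"ay":0,"az":0,"hand":1}]'
python3 - <<'E'
from h import *
plan((524,148,122,np.pi+.035))
crop("scene",280,90,232,"pics/s4.png")
print(proj("scene",robot.sense()["position"]))
E
```

```text
time_s: 0.62
position: [278.1, 460.7, 231.3]
ee_rot: [-3.141, 0.001, -3.109]
wrist_force: [-1.0, -0.6, 0.8]
gripper_width: 85.7
grasp_force: 0.0
time_s: 0.95
position: [361.3, 354.9, 231.1]
ee_rot: [-3.14, 0.001, -3.11]
wrist_force: [-1.0, 0.1, -0.5]
gripper_width: 85.8
grasp_force: 0.0
time_s: 1.28
position: [444.3, 249.6, 231.0]
ee_rot: [-3.141, 0.001, -3.111]
wrist_force: [-0.1, -0.2, -1.0]
gripper_width: 85.3
grasp_force: 0.0
time_s: 1.7
position: [525.5, 146.4, 230.6]
ee_rot: [-3.142, -0.001, -3.11]
wrist_force: [-0.1, 0.5, -0.0]
gripper_width: 85.5
grasp_force: 0.0
t 1.7 at [525.5 146.4 230.6] yaw -3.110 w 85.5
  xyz [0.009 0.011 0.724] a [-0.     -0.0002 -0.0012] rows>= 3
[[380.78361845 184.52314044]]
```

View pics/s4.png

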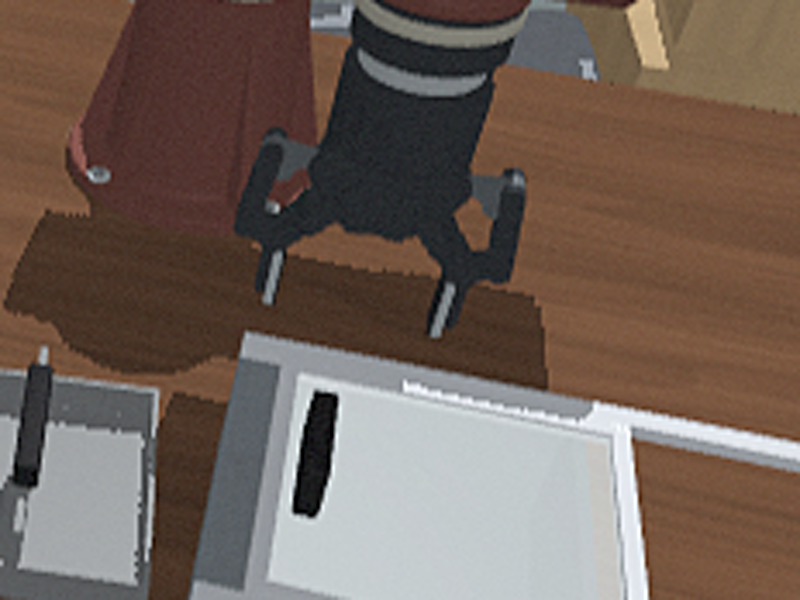

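The gripper hangs open above the box. Its fingertips are at (268,303) and (436,335), straddling the grip bar's line at (315,450). Descending and gripping the bar.

```bash
python3 -m pendant '[{"x":0,"y":0,"z":0.25,"ax":0,"ay":0,"az":0,"hand":1},{"x":0,"y":0,"z":0.5,"ax":0,"ay":0,"az":0,"hand":1},{"x":0,"y":0,"z":0.724,"ax":0,"ay":0,"az":0,"hand":1},{"x":0,"y":0,"z":0.724,"ax":0,"ay":0,"az":0,"hand":1},{"x":0,"y":0,"z":0.724,"ax":0,"ay":0,"az":0,"hand":-1},{"x":0,"y":0,"z":0.724,"ax":0,"ay":0,"az":0,"hand":-1},{"x":0,"y":0,"z":0.724,"ax":0,"ay":0,"az":0,"hand":-1},{"x":0,"y":0,"z":0.724,"ax":0,"ay":0,"az":0,"hand":-1},{"x":0,"y":0,"z":0.724,"ax":0,"ay":0,"az":0,"hand":-1},{"x":0,"y":0,"z":0.724,"ax":0,"ay":0,"az":0,"hand":-1},{"x":0,"y":0,"z":0.724,"ax":0,"ay":0,"az":0,"hand":-1},{"x":0,"y":0,"z":0.724,"ax":0,"ay":0,"az":0,"hand":-1}]' 40
python3 -m pendant '[{"x":0,"y":0,"z":0,"ax":0,"ay":0,"az":0,"hand":-1},{"x":0,"y":0,"z":0,"ax":0,"ay":0,"az":0,"hand":-1},{"x":0,"y":0,"z":0,"ax":0,"ay":0,"az":0,"hand":-1},{"x":0,"y":0,"z":0,"ax":0,"ay":0,"az":0,"hand":-1},{"x":0,"y":0,"z":0,"ax":0,"ay":0,"az":0,"hand":-1},{"x":0,"y":0,"z":0,"ax":0,"ay":0,"az":0,"hand":-1}]'
```

```text
time_s: 2.75
position: [525.1, 148.2, 124.2]
ee_rot: [3.141, 0.002, -3.107]
wrist_force: [-0.5, 1.6, 6.1]
gripper_width: 15.5
grasp_force: 39.6
time_s: 3.25
position: [525.1, 148.2, 124.2]
ee_rot: [3.141, 0.002, -3.107]
wrist_force: [-0.6, 2.1, 5.2]
gripper_width: 15.7
grasp_force: 39.6
```

```bash
python3 -m pendant '[{"x":0,"y":0.1,"z":-0.03,"ax":0,"ay":0,"az":0,"hand":-1},{"x":0,"y":0.2,"z":-0.03,"ax":0,"ay":0,"az":0,"hand":-1},{"x":0,"y":0.3,"z":-0.03,"ax":0,"ay":0,"az":0,"hand":-1},{"x":0,"y":0.4,"z":-0.03,"ax":0,"ay":0,"az":0,"hand":-1},{"x":0,"y":0.5,"z":-0.03,"ax":0,"ay":0,"az":0,"hand":-1},{"x":0,"y":0.6,"z":-0.03,"ax":0,"ay":0,"az":0,"hand":-1},{"x":0,"y":0.7,"z":-0.03,"ax":0,"ay":0,"az":0,"hand":-1},{"x":0,"y":0.8,"z":-0.03,"ax":0,"ay":0,"az":0,"hand":-1},{"x":0,"y":0.9,"z":-0.03,"ax":0,"ay":0,"az":0,"hand":-1},{"x":0,"y":1,"z":-0.03,"ax":0,"ay":0,"az":0,"hand":-1},{"x":0,"y":1,"z":-0.03,"ax":0,"ay":0,"az":0,"hand":-1}]'
python3 -m pendant '[{"x":0,"y":0.05,"z":0,"ax":0,"ay":0,"az":0,"hand":-1},{"x":0,"y":0.1,"z":0,"ax":0,"ay":0,"az":0,"hand":-1},{"x":0,"y":0.15,"z":0,"ax":0,"ay":0,"az":0,"hand":-1},{"x":0,"y":0.2,"z":0,"ax":0,"ay":0,"az":0,"hand":-1}]'
```

```text
time_s: 4.17
position: [520.0, 299.2, 124.5]
ee_rot: [-3.141, 0.001, -3.106]
wrist_force: [14.8, 2.5, -24.6]
gripper_width: 14.9
grasp_force: 45.1
time_s: 4.5
position: [519.1, 326.9, 124.5]
ee_rot: [-3.139, 0.0, -3.108]
wrist_force: [13.6, -3.9, -21.8]
gripper_width: 15.3
grasp_force: 45.3
```

```bash
python3 -m pendant '[{"x":0,"y":0.03,"z":0.03,"ax":0,"ay":0,"az":0,"hand":-1},{"x":0,"y":0.06,"z":0.03,"ax":0,"ay":0,"az":0,"hand":-1},{"x":0,"y":0.09,"z":0.03,"ax":0,"ay":0,"az":0,"hand":-1},{"x":0,"y":0.09,"z":0.03,"ax":0,"ay":0,"az":0,"hand":-1}]'
python3 -m pendant '[{"x":0,"y":0.03,"z":0,"ax":0,"ay":0,"az":0,"hand":-1},{"x":0,"y":0.06,"z":0,"ax":0,"ay":0,"az":0,"hand":-1},{"x":0,"y":0.06,"z":0,"ax":0,"ay":0,"az":0,"hand":-1}]'
python3 -m pendant '[{"x":0,"y":0.02,"z":0,"ax":0,"ay":0,"az":0,"hand":-1},{"x":0,"y":0.04,"z":0,"ax":0,"ay":0,"az":0,"hand":-1},{"x":0,"y":0.04,"z":0,"ax":0,"ay":0,"az":0,"hand":-1}]'
```

```text
time_s: 4.83
position: [518.7, 342.2, 124.3]
ee_rot: [3.141, 0.003, -3.107]
wrist_force: [0.9, 1.8, 4.7]
gripper_width: 15.3
grasp_force: 49.3
time_s: 5.08
position: [518.4, 351.1, 124.4]
ee_rot: [3.141, 0.003, -3.107]
wrist_force: [1.7, 2.2, 3.9]
gripper_width: 15.2
grasp_force: 49.3
time_s: 5.33
position: [518.3, 353.2, 124.4]
ee_rot: [-3.135, 0.002, -3.109]
wrist_force: [0.1, -20.4, 10.8]
gripper_width: 15.1
grasp_force: 50.0
```

```bash
python3 -m pendant '[{"x":0,"y":-0.02,"z":0,"ax":0,"ay":0,"az":0,"hand":-1},{"x":0,"y":-0.02,"z":0,"ax":0,"ay":0,"az":0,"hand":0.2},{"x":0,"y":-0.02,"z":0,"ax":0,"ay":0,"az":0,"hand":0.2},{"x":0,"y":-0.02,"z":0,"ax":0,"ay":0,"az":0,"hand":0.2},{"x":0,"y":-0.02,"z":0,"ax":0,"ay":0,"az":0,"hand":0.2},{"x":0,"y":-0.02,"z":0,"ax":0,"ay":0,"az":0,"hand":0.2},{"x":0,"y":-0.02,"z":-0.2,"ax":0,"ay":0,"az":0,"hand":0.2},{"x":0,"y":-0.02,"z":-0.45,"ax":0,"ay":0,"az":0,"hand":0.2},{"x":0,"y":-0.02,"z":-0.7,"ax":0,"ay":0,"az":0,"hand":0.2},{"x":0,"y":-0.02,"z":-0.7,"ax":0,"ay":0,"az":0,"hand":0.2}]' 30
python3 -c "
from h import *
plan((583,-389,170,1.73),(583,-389,42,1.73))"
```

```text
time_s: 6.17
position: [519.5, 354.6, 236.2]
ee_rot: [3.138, 0.01, -3.106]
wrist_force: [0.9, 0.7, 2.7]
gripper_width: 51.1
grasp_force: 0.0
t 6.2 at [519.5 354.6 236.2] yaw -3.106 w 51.1
  xyz [-0.041 -0.828  0.071] a [0.0032 0.0017 0.4606] rows>= 12
  xyz [-0.827 -0.061  0.074] a [0. 0. 0.] rows>= 3
  xyz [-0.827 -0.061  0.074] a [0. 0. 0.] rows>= 3
  xyz [-0.827 -0.061  0.074] a [0. 0. 0.] rows>= 3
  xyz [-0.827 -0.061  0.074] a [0. 0. 0.] rows>= 3
  xyz [-0.827 -0.061  0.074] a [0. 0. 0.] rows>= 3
  xyz [ 0.    -0.     0.853] a [0. 0. 0.] rows>= 4
```

```bash
python3 -m pendant '[{"x":-0.041,"y":-0.828,"z":0.071,"ax":0,"ay":0,"az":0.46,"hand":1},{"x":-0.041,"y":-0.828,"z":0.071,"ax":0,"ay":0,"az":0.46,"hand":1},{"x":-0.041,"y":-0.828,"z":0.071,"ax":0,"ay":0,"az":0.46,"hand":1},{"x":-0.041,"y":-0.828,"z":0.071,"ax":0,"ay":0,"az":0.46,"hand":1},{"x":-0.041,"y":-0.828,"z":0.071,"ax":0,"ay":0,"az":0.46,"hand":1},{"x":-0.041,"y":-0.828,"z":0.071,"ax":0,"ay":0,"az":0.46,"hand":1},{"x":-0.041,"y":-0.828,"z":0.071,"ax":0,"ay":0,"az":0.46,"hand":1},{"x":-0.041,"y":-0.828,"z":0.071,"ax":0,"ay":0,"az":0.46,"hand":1},{"x":-0.041,"y":-0.828,"z":0.071,"ax":0,"ay":0,"az":0.46,"hand":1},{"x":-0.041,"y":-0.828,"z":0.071,"ax":0,"ay":0,"az":0.46,"hand":1},{"x":-0.041,"y":-0.828,"z":0.071,"ax":0,"ay":0,"az":0.46,"hand":1},{"x":-0.041,"y":-0.828,"z":0.071,"ax":0,"ay":0,"az":0.46,"hand":1}]'
python3 -m pendant '[{"x":-0.827,"y":-0.061,"z":0.074,"ax":0,"ay":0,"az":0,"hand":1},{"x":-0.827,"y":-0.061,"z":0.074,"ax":0,"ay":0,"az":0,"hand":1},{"x":-0.827,"y":-0.061,"z":0.074,"ax":0,"ay":0,"az":0,"hand":1},{"x":-0.827,"y":-0.061,"z":0.074,"ax":0,"ay":0,"az":0,"hand":1}]'
python3 -m pendant '[{"x":-0.827,"y":-0.061,"z":0.074,"ax":0,"ay":0,"az":0,"hand":1},{"x":-0.827,"y":-0.061,"z":0.074,"ax":0,"ay":0,"az":0,"hand":1},{"x":-0.827,"y":-0.061,"z":0.074,"ax":0,"ay":0,"az":0,"hand":1},{"x":-0.827,"y":-0.061,"z":0.074,"ax":0,"ay":0,"az":0,"hand":1}]'
python3 -m pendant '[{"x":-0.827,"y":-0.061,"z":0.074,"ax":0,"ay":0,"az":0,"hand":1},{"x":-0.827,"y":-0.061,"z":0.074,"ax":0,"ay":0,"az":0,"hand":1},{"x":-0.827,"y":-0.061,"z":0.074,"ax":0,"ay":0,"az":0,"hand":1},{"x":-0.827,"y":-0.061,"z":0.074,"ax":0,"ay":0,"az":0,"hand":1}]'
python3 -m pendant '[{"x":-0.827,"y":-0.061,"z":0.074,"ax":0,"ay":0,"az":0,"hand":1},{"x":-0.827,"y":-0.061,"z":0.074,"ax":0,"ay":0,"az":0,"hand":1},{"x":-0.827,"y":-0.061,"z":0.074,"ax":0,"ay":0,"az":0,"hand":1},{"x":-0.827,"y":-0.061,"z":0.074,"ax":0,"ay":0,"az":0,"hand":1}]'
python3 -c "
from h import *
plan((583,-389,170,1.73),(583,-389,42,1.73))"
```

```text
time_s: 7.17
position: [527.6, 229.7, 216.8]
ee_rot: [-3.142, -0.0, 1.725]
wrist_force: [-0.5, 0.7, -0.1]
gripper_width: 85.5
grasp_force: 0.0
time_s: 7.5
position: [538.9, 99.9, 204.9]
ee_rot: [-3.141, 0.002, 1.727]
wrist_force: [-0.1, -0.0, 0.3]
gripper_width: 85.2
grasp_force: 0.0
time_s: 7.83
position: [549.4, -24.4, 193.6]
ee_rot: [-3.141, 0.002, 1.726]
wrist_force: [-0.2, 0.4, -0.1]
gripper_width: 85.4
grasp_force: 0.0
time_s: 8.17
position: [559.9, -148.4, 182.3]
ee_rot: [-3.141, 0.002, 1.726]
wrist_force: [-0.0, -0.4, -0.5]
gripper_width: 85.5
grasp_force: 0.0
time_s: 8.5
position: [570.2, -272.4, 170.4]
ee_rot: [-3.14, 0.001, 1.726]
wrist_force: [0.7, -0.0, 0.5]
gripper_width: 85.4
grasp_force: 0.0
t 8.5 at [ 570.2 -272.4  170.4] yaw 1.726 w 85.4
  xyz [-0.781 -0.036  0.004] a [-0.0004  0.0003 -0.0011] rows>= 3
  xyz [-0.    -0.     0.853] a [0. 0. 0.] rows>= 4
```

```bash
python3 -m pendant '[{"x":-0.781,"y":-0.036,"z":0,"ax":0,"ay":0,"az":-0.001,"hand":1},{"x":-0.781,"y":-0.036,"z":0,"ax":0,"ay":0,"az":-0.001,"hand":1},{"x":-0.781,"y":-0.036,"z":0,"ax":0,"ay":0,"az":-0.001,"hand":1},{"x":-0.781,"y":-0.036,"z":0,"ax":0,"ay":0,"az":-0.001,"hand":1},{"x":-0.781,"y":-0.036,"z":0.2,"ax":0,"ay":0,"az":-0.001,"hand":1},{"x":-0.781,"y":-0.036,"z":0.4,"ax":0,"ay":0,"az":-0.001,"hand":1},{"x":-0.781,"y":-0.036,"z":0.4,"ax":0,"ay":0,"az":-0.001,"hand":1}]'
python3 - <<'E'
from h import *
plan((583,-389,44,1.73))
a=robot.grab_frame("scene")[100:250,90:240]; b=robot.grab_frame("top")[110:260,270:420]
cv2.imwrite("pics/c5.png",cv2.resize(np.hstack([a,b])[:,:,::-1],(800,400),interpolation=cv2.INTER_CUBIC))
E
```

```text
time_s: 9.08
position: [581.9, -380.3, 105.4]
ee_rot: [-3.136, -0.008, 1.734]
wrist_force: [-0.5, 1.4, -2.3]
gripper_width: 85.4
grasp_force: 0.0
t 9.1 at [ 581.9 -380.3  105.4] yaw 1.734 w 85.4
  xyz [-0.061  0.     0.409] a [-0.0017 -0.0024  0.0013] rows>= 2
```

View pics/c5.png

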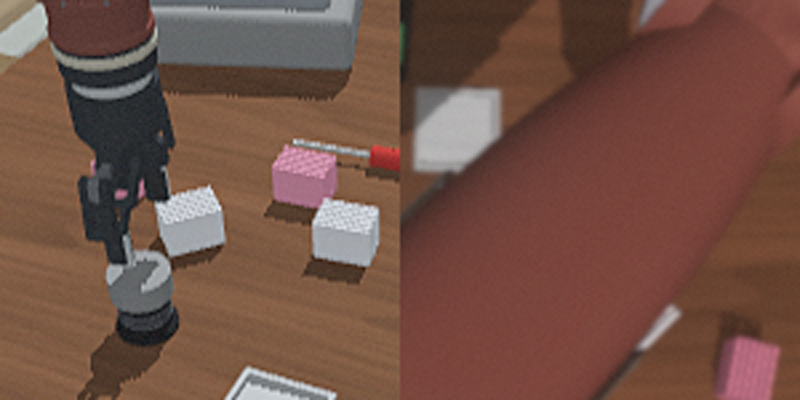

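The scene half shows the open gripper just above the cap, with the front finger at (118,262) and the cap at (140,270). The top view is blocked by the arm. I'll check the lateral alignment by projection.

Run:
```python
from h import *
s=robot.sense();p=s["position"];print(p,s["ee_rot"])
u=np.array([.987,.16,0]);k=400/150
for X in (p+42*u+[0,0,10],p-42*u+[0,0,10],np.array([583,-389,70.])): print((proj("scene",X)-[90,100])*k)
```

```text
[ 583.66826935 -381.5887031   111.69876409] [-3.13991736e+00 -2.50225352e-03  1.73479509e+00]
[[120.71912998 257.45896072]]
[[154.79061547 199.46130338]]
[[139.54292191 268.53403574]]
```

```bash
python3 -m pendant '[{"x":0,"y":0,"z":0,"ax":0,"ay":0,"az":0,"hand":1},{"x":0,"y":0,"z":0,"ax":0,"ay":0,"az":0,"hand":1}]'
python3 -c "
from h import *
plan((583,-389,44,1.73))"
```

```text
time_s: 9.35
position: [585.3, -383.3, 115.4]
ee_rot: [3.139, 0.003, 1.735]
wrist_force: [-0.2, 0.3, 0.5]
gripper_width: 85.7
grasp_force: 0.0
t 9.3 at [ 585.3 -383.3  115.4] yaw 1.735 w 85.7
  xyz [-0.034 -0.023  0.476] a [0.0007 0.0009 0.0016] rows>= 2
```

```bash
python3 -m pendant '[{"x":-0.034,"y":-0.02,"z":0.1,"ax":0,"ay":0,"az":0,"hand":1},{"x":-0.034,"y":-0.02,"z":0.2,"ax":0,"ay":0,"az":0,"hand":1},{"x":-0.034,"y":-0.02,"z":0.3,"ax":0,"ay":0,"az":0,"hand":1},{"x":-0.034,"y":-0.02,"z":0.4,"ax":0,"ay":0,"az":0,"hand":1},{"x":-0.034,"y":-0.02,"z":0.475,"ax":0,"ay":0,"az":0,"hand":1},{"x":-0.034,"y":-0.02,"z":0.475,"ax":0,"ay":0,"az":0,"hand":1},{"x":-0.034,"y":-0.02,"z":0.475,"ax":0,"ay":0,"az":0,"hand":1}]'
python3 -m pendant '[{"x":0,"y":0,"z":0,"ax":0,"ay":0,"az":0,"hand":0.2},{"x":0,"y":0,"z":0,"ax":0,"ay":0,"az":0,"hand":0.2},{"x":0,"y":0,"z":0,"ax":0,"ay":0,"az":0,"hand":0.2},{"x":0,"y":0,"z":0,"ax":0,"ay":0,"az":0,"hand":0.2},{"x":0,"y":0,"z":0,"ax":0,"ay":0,"az":0,"hand":0.2},{"x":0,"y":0,"z":0,"ax":0,"ay":0,"az":0,"hand":0.2}]' 25
```

```text
time_s: 9.93
position: [582.4, -388.2, 42.0]
ee_rot: [3.141, 0.0, 1.735]
wrist_force: [0.6, -0.2, -0.1]
gripper_width: 85.7
grasp_force: 0.0
time_s: 10.43
position: [583.2, -388.8, 43.2]
ee_rot: [3.14, 0.002, 1.735]
wrist_force: [0.2, 1.3, 6.0]
gripper_width: 59.3
grasp_force: 26.5
```

```bash
python3 -m pendant '[{"x":0,"y":0,"z":-0.05,"ax":0,"ay":0,"az":0,"hand":-0.2},{"x":0,"y":0,"z":-0.1,"ax":0,"ay":0,"az":0,"hand":-0.2},{"x":0,"y":0,"z":-0.15,"ax":0,"ay":0,"az":0,"hand":-0.2},{"x":0,"y":0,"z":-0.2,"ax":0,"ay":0,"az":0,"hand":-0.2},{"x":0,"y":0,"z":-0.3,"ax":0,"ay":0,"az":0,"hand":-0.2},{"x":0,"y":0,"z":-0.4,"ax":0,"ay":0,"az":0,"hand":-0.2},{"x":0,"y":0,"z":-0.4,"ax":0,"ay":0,"az":0,"hand":-0.2},{"x":0,"y":0,"z":-0.4,"ax":0,"ay":0,"az":0,"hand":-0.2}]' 30
python3 - <<'E'
from h import *
plan((658,-227,95,1.73),(658,-227,14,1.73))
a=robot.grab_frame("scene")[100:250,90:240]
cv2.imwrite("pics/c6.png",cv2.resize(a[:,:,::-1],(600,600),interpolation=cv2.INTER_CUBIC))
E
```

```text
time_s: 11.1
position: [582.8, -388.8, 102.7]
ee_rot: [3.14, 0.002, 1.735]
wrist_force: [-0.1, -0.3, -1.1]
gripper_width: 59.3
grasp_force: 32.3
t 11.1 at [ 582.8 -388.8  102.7] yaw 1.735 w 59.3
  xyz [0.982 0.671 0.05 ] a [0.0004 0.0006 0.0015] rows>= 5
  xyz [ 0.   -0.    0.54] a [0. 0. 0.] rows>= 2
```

View pics/c6.png

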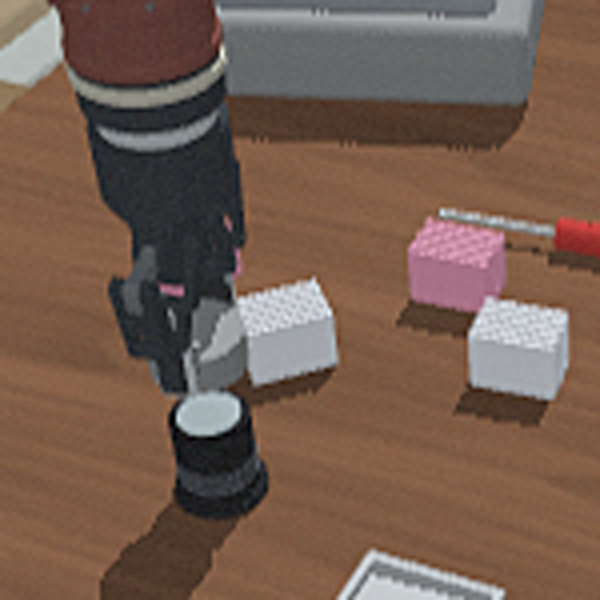

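The lens stands bare at (218,450) and the cap hangs in the gripper at (215,345). Working out where the fingertip lies relative to the cap rim.

Run:
```python
from h import *
p=robot.sense()["position"];u=np.array([.987,.16,0]);v=np.array([-.16,.987,0])
for d in(30,44):
  for h in(0,9): print(d,h,[((proj("scene",p+d*u+w*v+[0,0,h])-[90,100])*4).round().ravel() for w in(-11,11)])
a=np.linspace(0,6.28,16); c=np.c_[30*np.cos(a),30*np.sin(a),0*a]
for h in(1,27): q=(proj("scene",p+c+[0,0,h])-[90,100])*4; print(h,q.min(0),q.max(0))
```

```text
30 0 [array([168., 393.]), array([203., 398.])]
30 9 [array([165., 381.]), array([201., 386.])]
44 0 [array([159., 408.]), array([194., 413.])]
44 9 [array([156., 397.]), array([192., 402.])]
1 [153.64155184 331.64889822] [253.63310616 394.61451589]
27 [146.47752522 298.44611569] [248.229664   360.95253603]
```

```bash
python3 -m pendant '[{"x":0.25,"y":0.17,"z":0,"ax":0,"ay":0,"az":0,"hand":-0.2},{"x":0.5,"y":0.34,"z":0,"ax":0,"ay":0,"az":0,"hand":-0.2},{"x":0.75,"y":0.51,"z":0,"ax":0,"ay":0,"az":0,"hand":-0.2},{"x":0.982,"y":0.67,"z":0,"ax":0,"ay":0,"az":0,"hand":-0.2},{"x":0.982,"y":0.67,"z":0,"ax":0,"ay":0,"az":0,"hand":-0.2},{"x":0.982,"y":0.67,"z":0,"ax":0,"ay":0,"az":0,"hand":-0.2},{"x":0.982,"y":0.67,"z":0.2,"ax":0,"ay":0,"az":0,"hand":-0.2},{"x":0.982,"y":0.67,"z":0.2,"ax":0,"ay":0,"az":0,"hand":-0.2},{"x":0.982,"y":0.67,"z":0.2,"ax":0,"ay":0,"az":0,"hand":-0.2}]'
python3 -c "
from h import *
plan((657,-227,7,1.73))"
```

```text
time_s: 11.9
position: [655.1, -226.5, 68.8]
ee_rot: [-3.137, -0.003, 1.734]
wrist_force: [-0.1, -0.2, -0.7]
gripper_width: 59.4
grasp_force: 32.6
t 11.9 at [ 655.1 -226.5   68.8] yaw 1.734 w 59.4
  xyz [-0.007  0.014  0.412] a [-0.0013 -0.001   0.0012] rows>= 2
```

```bash
python3 -m pendant '[{"x":-0.005,"y":0.01,"z":0.1,"ax":0,"ay":0,"az":0,"hand":-0.2},{"x":-0.005,"y":0.01,"z":0.2,"ax":0,"ay":0,"az":0,"hand":-0.2},{"x":-0.005,"y":0.01,"z":0.3,"ax":0,"ay":0,"az":0,"hand":-0.2},{"x":-0.005,"y":0.01,"z":0.35,"ax":0,"ay":0,"az":0,"hand":-0.2},{"x":-0.005,"y":0.01,"z":0.38,"ax":0,"ay":0,"az":0,"hand":-0.2},{"x":-0.005,"y":0.01,"z":0.38,"ax":0,"ay":0,"az":0,"hand":-0.2},{"x":-0.005,"y":0.01,"z":0.38,"ax":0,"ay":0,"az":0,"hand":-0.2},{"x":-0.005,"y":0.01,"z":0.38,"ax":0,"ay":0,"az":0,"hand":-0.2}]'
python3 -c "
from h import *
plan((657,-227,7,1.73))"
```

```text
time_s: 12.57
position: [659.6, -227.4, 15.6]
ee_rot: [3.14, 0.001, 1.735]
wrist_force: [-0.2, 0.0, 0.1]
gripper_width: 58.9
grasp_force: 32.6
t 12.6 at [ 659.6 -227.4   15.6] yaw 1.735 w 58.9
  xyz [ 0.006 -0.017  0.057] a [0.0004 0.0003 0.0014] rows>= 1
```

```bash
python3 -m pendant '[{"x":0,"y":-0.014,"z":0.03,"ax":0,"ay":0,"az":0,"hand":-0.2},{"x":0,"y":-0.014,"z":0.057,"ax":0,"ay":0,"az":0,"hand":-0.2},{"x":0,"y":-0.014,"z":0.057,"ax":0,"ay":0,"az":0,"hand":-0.2},{"x":0,"y":-0.014,"z":0.057,"ax":0,"ay":0,"az":0,"hand":-0.2}]'
python3 -m pendant '[{"x":0,"y":0,"z":0,"ax":0,"ay":0,"az":0,"hand":0.8},{"x":0,"y":0,"z":0,"ax":0,"ay":0,"az":0,"hand":0.8},{"x":0,"y":0,"z":0,"ax":0,"ay":0,"az":0,"hand":0.8},{"x":0,"y":0,"z":0,"ax":0,"ay":0,"az":0,"hand":0.8},{"x":0,"y":0,"z":0,"ax":0,"ay":0,"az":0,"hand":1},{"x":0,"y":0,"z":-0.2,"ax":0,"ay":0,"az":0,"hand":1},{"x":0,"y":0,"z":-0.4,"ax":0,"ay":0,"az":0,"hand":1},{"x":0,"y":0,"z":-0.65,"ax":0,"ay":0,"az":0,"hand":1},{"x":0,"y":0,"z":-0.65,"ax":0,"ay":0,"az":0,"hand":1}]'
python3 -c "
from h import *
plan((584,-389,100,1.73),(584,-389,20,1.73))"
```

```text
time_s: 12.9
position: [656.6, -227.1, 5.4]
ee_rot: [-3.141, -0.0, 1.735]
wrist_force: [0.4, -0.1, 0.6]
gripper_width: 59.3
grasp_force: 32.6
time_s: 13.65
position: [660.1, -229.1, 112.3]
ee_rot: [3.133, 0.007, 1.735]
wrist_force: [0.9, -0.6, 2.4]
gripper_width: 85.5
grasp_force: 0.0
t 13.7 at [ 660.1 -229.1  112.3] yaw 1.735 w 85.5
  xyz [-0.968 -0.675  0.083] a [0.0026 0.0021 0.0015] rows>= 5
  xyz [-0.    -0.     0.533] a [0. 0. 0.] rows>= 2
```

```bash
python3 -m pendant '[{"x":-0.25,"y":-0.17,"z":0,"ax":0,"ay":0,"az":0,"hand":1},{"x":-0.5,"y":-0.34,"z":0,"ax":0,"ay":0,"az":0,"hand":1},{"x":-0.75,"y":-0.51,"z":0,"ax":0,"ay":0,"az":0,"hand":1},{"x":-0.965,"y":-0.675,"z":0,"ax":0,"ay":0,"az":0,"hand":1},{"x":-0.965,"y":-0.675,"z":0,"ax":0,"ay":0,"az":0,"hand":1},{"x":-0.965,"y":-0.675,"z":0,"ax":0,"ay":0,"az":0,"hand":1},{"x":-0.965,"y":-0.675,"z":0,"ax":0,"ay":0,"az":0,"hand":1}]'
python3 - <<'E'
from h import *
plan((583,-389,24,1.73))
a=robot.grab_frame("scene")
cv2.imwrite("pics/raw7.png",a[:,:,::-1])
E
```

```text
time_s: 14.23
position: [580.4, -386.8, 103.2]
ee_rot: [3.141, -0.0, 1.733]
wrist_force: [0.3, 0.8, 0.1]
gripper_width: 85.3
grasp_force: 0.0
t 14.2 at [ 580.4 -386.8  103.2] yaw 1.733 w 85.3
  xyz [-0.017  0.015  0.528] a [ 0.0001 -0.0001  0.001 ] rows>= 2
```

```bash
python3 -m pendant '[{"x":-0.015,"y":0.015,"z":0.15,"ax":0,"ay":0,"az":0,"hand":1},{"x":-0.015,"y":0.015,"z":0.3,"ax":0,"ay":0,"az":0,"hand":1},{"x":-0.015,"y":0.015,"z":0.4,"ax":0,"ay":0,"az":0,"hand":1},{"x":-0.015,"y":0.015,"z":0.5,"ax":0,"ay":0,"az":0,"hand":1},{"x":-0.015,"y":0.015,"z":0.53,"ax":0,"ay":0,"az":0,"hand":1},{"x":-0.015,"y":0.015,"z":0.53,"ax":0,"ay":0,"az":0,"hand":1},{"x":-0.015,"y":0.015,"z":0.53,"ax":0,"ay":0,"az":0,"hand":1}]'
python3 -m pendant '[{"x":0,"y":0,"z":0,"ax":0,"ay":0,"az":0,"hand":-0.3},{"x":0,"y":0,"z":0,"ax":0,"ay":0,"az":0,"hand":-0.3},{"x":0,"y":0,"z":0,"ax":0,"ay":0,"az":0,"hand":-0.3},{"x":0,"y":0,"z":0,"ax":0,"ay":0,"az":0,"hand":-0.3},{"x":0,"y":0,"z":0,"ax":0,"ay":0,"az":0,"hand":-0.3},{"x":0,"y":0,"z":0,"ax":0,"ay":0,"az":0,"hand":-0.3},{"x":0,"y":0,"z":0,"ax":0,"ay":0,"az":0,"hand":-0.3},{"x":0,"y":0,"z":0,"ax":0,"ay":0,"az":0,"hand":-0.3}]' 50
python3 -c "
from h import *
plan((583,-389,24,1.73))"
```

```text
time_s: 14.87
position: [583.9, -387.6, 24.5]
ee_rot: [3.141, 0.0, 1.736]
wrist_force: [-0.3, -1.0, 1.3]
gripper_width: 85.3
grasp_force: 0.0
time_s: 15.53
position: [583.9, -389.0, 25.2]
ee_rot: [3.14, 0.002, 1.735]
wrist_force: [1.5, 1.1, 6.2]
gripper_width: 48.9
grasp_force: 52.0
t 15.5 at [ 583.9 -389.    25.2] yaw 1.735 w 48.9
  xyz [ 0.001 -0.006  0.008] a [0.0005 0.0005 0.0015] rows>= 1
```

```bash
python3 -m pendant '[{"x":0,"y":0,"z":-0.1,"ax":0,"ay":0,"az":0,"hand":-0.5},{"x":0,"y":0,"z":-0.25,"ax":0,"ay":0,"az":0,"hand":-0.5},{"x":0,"y":0,"z":-0.4,"ax":0,"ay":0,"az":0,"hand":-0.5},{"x":0,"y":0,"z":-0.6,"ax":0,"ay":0,"az":0,"hand":-0.5},{"x":0,"y":0,"z":-0.8,"ax":0,"ay":0,"az":0,"hand":-0.5},{"x":0,"y":0,"z":-0.8,"ax":0,"ay":0,"az":0,"hand":-0.5},{"x":0,"y":0,"z":-0.8,"ax":0,"ay":0,"az":0,"hand":-0.5}]'
python3 -c "
from h import *
plan((543,16,140,1.728),(543,16,32,1.728))"
```

```text
time_s: 16.12
position: [584.1, -389.5, 147.0]
ee_rot: [3.139, 0.003, 1.735]
wrist_force: [-0.2, 0.9, -2.7]
gripper_width: 49.2
grasp_force: 52.0
t 16.1 at [ 584.1 -389.5  147. ] yaw 1.735 w 49.2
  xyz [0.904 0.057 0.013] a [0.0008 0.0011 0.0021] rows>= 4
  xyz [0.904 0.051 0.016] a [0. 0. 0.] rows>= 4
  xyz [0.904 0.051 0.016] a [0. 0. 0.] rows>= 4
  xyz [ 0.   -0.    0.72] a [0. 0. 0.] rows>= 3
```

```bash
python3 -m pendant '[{"x":0.2,"y":0.012,"z":0,"ax":0,"ay":0,"az":0.002,"hand":-0.5},{"x":0.4,"y":0.025,"z":0,"ax":0,"ay":0,"az":0.002,"hand":-0.5},{"x":0.65,"y":0.04,"z":0,"ax":0,"ay":0,"az":0.002,"hand":-0.5},{"x":0.904,"y":0.057,"z":0.01,"ax":0,"ay":0,"az":0.002,"hand":-0.5},{"x":0.904,"y":0.057,"z":0.01,"ax":0,"ay":0,"az":0.002,"hand":-0.5}]'
python3 -m pendant '[{"x":0.22,"y":0.012,"z":0,"ax":0,"ay":0,"az":0,"hand":-0.5},{"x":0.45,"y":0.025,"z":0,"ax":0,"ay":0,"az":0,"hand":-0.5},{"x":0.68,"y":0.04,"z":0,"ax":0,"ay":0,"az":0,"hand":-0.5},{"x":0.904,"y":0.051,"z":0,"ax":0,"ay":0,"az":0,"hand":-0.5},{"x":0.904,"y":0.051,"z":0,"ax":0,"ay":0,"az":0,"hand":-0.5}]'
python3 -m pendant '[{"x":0.22,"y":0.012,"z":0,"ax":0,"ay":0,"az":0,"hand":-0.5},{"x":0.45,"y":0.025,"z":0,"ax":0,"ay":0,"az":0,"hand":-0.5},{"x":0.68,"y":0.04,"z":0,"ax":0,"ay":0,"az":0,"hand":-0.5},{"x":0.8,"y":0.051,"z":0,"ax":0,"ay":0,"az":0,"hand":-0.5},{"x":0.904,"y":0.051,"z":0,"ax":0,"ay":0,"az":0,"hand":-0.5},{"x":0.904,"y":0.051,"z":0,"ax":0,"ay":0,"az":0,"hand":-0.5},{"x":0.904,"y":0.051,"z":0,"ax":0,"ay":0,"az":0,"hand":-0.5},{"x":0.904,"y":0.051,"z":0,"ax":0,"ay":0,"az":0,"hand":-0.5}]'
python3 -c "
from h import *
plan((543,16,32,1.728))"
```

```text
time_s: 16.53
position: [567.6, -246.2, 140.1]
ee_rot: [-3.138, -0.006, 1.732]
wrist_force: [-1.0, 0.6, -1.7]
gripper_width: 48.8
grasp_force: 52.3
time_s: 16.95
position: [554.0, -112.5, 141.0]
ee_rot: [-3.139, -0.004, 1.732]
wrist_force: [0.1, 0.1, -1.6]
gripper_width: 49.0
grasp_force: 52.4
time_s: 17.62
position: [541.7, 16.5, 141.6]
ee_rot: [-3.14, -0.0, 1.728]
wrist_force: [0.6, -0.8, -1.3]
gripper_width: 49.2
grasp_force: 52.4
t 17.6 at [541.7  16.5 141.6] yaw 1.728 w 49.2
  xyz [-0.004  0.009  0.731] a [-0.0003 -0.0001  0.0001] rows>= 3
```

```bash
python3 -m pendant '[{"x":0,"y":0.009,"z":0.15,"ax":0,"ay":0,"az":0,"hand":-0.5},{"x":0,"y":0.009,"z":0.3,"ax":0,"ay":0,"az":0,"hand":-0.5},{"x":0,"y":0.009,"z":0.45,"ax":0,"ay":0,"az":0,"hand":-0.5},{"x":0,"y":0.009,"z":0.58,"ax":0,"ay":0,"az":0,"hand":-0.5},{"x":0,"y":0.009,"z":0.65,"ax":0,"ay":0,"az":0,"hand":-0.5},{"x":0,"y":0.009,"z":0.68,"ax":0,"ay":0,"az":0,"hand":-0.5},{"x":0,"y":0.009,"z":0.7,"ax":0,"ay":0,"az":0,"hand":-0.5},{"x":0,"y":0.009,"z":0.71,"ax":0,"ay":0,"az":0,"hand":-0.5},{"x":0,"y":0.009,"z":0.71,"ax":0,"ay":0,"az":0,"hand":-0.5},{"x":0,"y":0.009,"z":0.71,"ax":0,"ay":0,"az":0,"hand":-0.5}]'
python3 - <<'E'
from h import *
plan((543,16,30,1.728))
a=robot.grab_frame("scene")[180:310,225:355]
cv2.imwrite("pics/c8.png",cv2.resize(a[:,:,::-1],(600,600),interpolation=cv2.INTER_CUBIC))
E
```

```text
time_s: 18.45
position: [544.1, 17.0, 36.9]
ee_rot: [3.14, 0.001, 1.728]
wrist_force: [0.4, -0.4, -2.1]
gripper_width: 49.1
grasp_force: 52.4
t 18.4 at [544.1  17.   36.9] yaw 1.728 w 49.1
  xyz [-0.005 -0.008  0.046] a [0.0005 0.0002 0.0001] rows>= 1
```

View pics/c8.png

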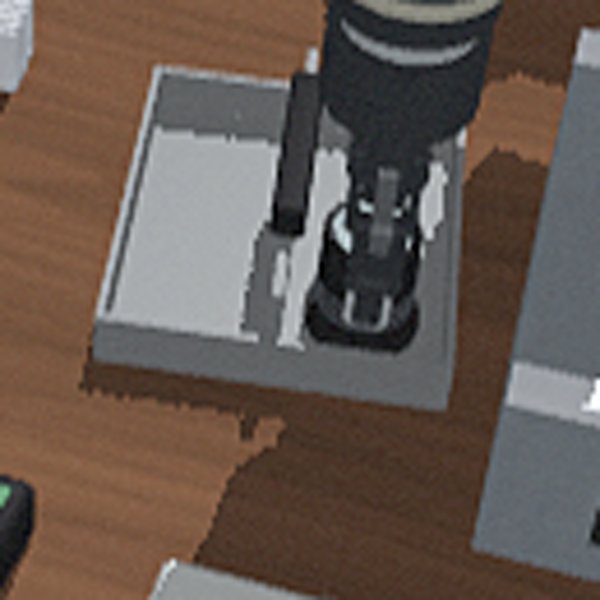

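The lens is in the gripper over the right-hand compartment at (365,270), with its flange at (362,325) near the front wall. I'll check the gap by projection before lowering.

Run:
```python
from h import *
k=600/130; o=[225,180]
ex=np.array([.9877,.1564,0]);ey=np.array([-.1564,.9877,0]);c=np.array([495.5,-36.6,0])
f=lambda X:((proj("scene",X)-o)*k).round().tolist()
print("rim pred outer corners",f([c+a*100*ex+b*90*ey+[0,0,32] for a,b in((-1,-1),(1,-1),(1,1),(-1,1))]))
p=robot.sense()["position"]; a=np.linspace(0,6.28,24)
q=(proj("scene",np.c_[30*np.cos(a),30*np.sin(a),0*a]+[p[0],p[1],p[2]-25.2])-o)*k; print("flange bottom pred",q.min(0),q.max(0))
print("bench pt of front-right/left base",f([c+100*ex+90*ey,c+100*ex-90*ey]))
print("bar ends top", f([c+55*ex+[0,0,82],c-55*ex+[0,0,82]]))
```

```text
rim pred outer corners [[155.0, 61.0], [92.0, 312.0], [451.0, 365.0], [467.0, 102.0]]
flange bottom pred [304.94269885 273.11355207] [420.499197   359.10815109]
bench pt of front-right/left base [[442.0, 407.0], [91.0, 354.0]]
bar ends top [[287.0, 204.0], [309.0, 65.0]]
```

```bash
python3 -m pendant '[{"x":0,"y":0,"z":0.02,"ax":0,"ay":0,"az":0,"hand":-0.5},{"x":0,"y":0,"z":0.035,"ax":0,"ay":0,"az":0,"hand":-0.5},{"x":0,"y":0,"z":0.045,"ax":0,"ay":0,"az":0,"hand":-0.5},{"x":0,"y":0,"z":0.045,"ax":0,"ay":0,"az":0,"hand":-0.5},{"x":0,"y":0,"z":0.045,"ax":0,"ay":0,"az":0,"hand":-0.5}]'
python3 -m pendant '[{"x":0,"y":0,"z":0,"ax":0,"ay":0,"az":0,"hand":0.45},{"x":0,"y":0,"z":0,"ax":0,"ay":0,"az":0,"hand":0.45},{"x":0,"y":0,"z":0,"ax":0,"ay":0,"az":0,"hand":0.45},{"x":0,"y":0,"z":0,"ax":0,"ay":0,"az":0,"hand":0.45},{"x":0,"y":0,"z":0,"ax":0,"ay":0,"az":0,"hand":0.45},{"x":0,"y":0,"z":-0.2,"ax":0,"ay":0,"az":0,"hand":0.45},{"x":0,"y":0,"z":-0.4,"ax":0,"ay":0,"az":0,"hand":0.45},{"x":0,"y":0,"z":-0.7,"ax":0,"ay":0,"az":0,"hand":0.45},{"x":0,"y":0,"z":-0.7,"ax":0,"ay":0,"az":0,"hand":0.45}]'
```

```text
time_s: 18.92
position: [543.4, 17.2, 29.2]
ee_rot: [3.141, -0.0, 1.728]
wrist_force: [-1.1, 1.5, 0.3]
gripper_width: 49.1
grasp_force: 52.5
time_s: 19.67
position: [546.6, 16.5, 141.7]
ee_rot: [3.133, 0.003, 1.729]
wrist_force: [1.4, -0.2, 1.3]
gripper_width: 62.1
grasp_force: 0.0
```

Run:
```python
from h import *
np.set_printoptions(suppress=True,precision=1)
im={n:robot.grab_frame(n)[:,:,::-1] for n in("scene","top")}
for n in im: cv2.imwrite(f"pics/raw9_{n}.png",im[n])
for tag,src in(("old",{n:cv2.imread(f"pics/raw_{n}0.png") for n in im}),("new",im)):
  for n,rects in(("top",{"A":(282,225,325,262),"B":(338,210,380,250)}),("scene",{"A":(200,168,236,202),"B":(143,165,178,200)})):
    for k,(x0,y0,x1,y1) in rects.items():
      c=src[n][y0:y1,x0:x1].astype(int); m=((c.min(2)>125)&(c.max(2)-c.min(2)<45)).astype(np.uint8)
      p=np.argwhere(m)[:,::-1]
      if len(p)<20: print(tag,n,k,len(p)); continue
      r=cv2.minAreaRect(p.astype(np.float32)); w=atz(n,cv2.boxPoints(r)+[x0,y0],45)[:,:2]; e=w[1]-w[0],w[2]-w[1]
      print(tag,n,k,len(p),"ctr",(w.mean(0)),"edges",[(np.linalg.norm(v).round(1),np.arctan2(v[1],v[0]).round(3)) for v in e], "diff-max" ,)
a=np.hstack([cv2.resize(im["top"][200:270,280:385],None,fx=4,fy=4,interpolation=cv2.INTER_CUBIC),cv2.resize(im["scene"][150:220,135:240],None,fx=3.6,fy=4,interpolation=cv2.INTER_CUBIC)])
cv2.imwrite("pics/c9.png",a); print(a.shape)
```

```text
old top A 382 ctr [ 408.6 -253.4] edges [(np.float64(63.1), np.float64(-1.478)), (np.float64(44.4), np.float64(-3.073))] diff-max
old top B 410 ctr [ 446.3 -409.7] edges [(np.float64(68.6), np.float64(-0.794)), (np.float64(43.1), np.float64(-2.376))] diff-max
old scene A 518 ctr [ 434.9 -245.1] edges [(np.float64(94.0), np.float64(-2.849)), (np.float64(71.7), np.float64(1.638))] diff-max
old scene B 555 ctr [ 487.4 -404.1] edges [(np.float64(92.3), np.float64(2.347)), (np.float64(111.6), np.float64(0.62))] diff-max
new top A 383 ctr [ 408.6 -253.4] edges [(np.float64(63.1), np.float64(-1.478)), (np.float64(44.4), np.float64(-3.073))] diff-max
new top B 409 ctr [ 446.3 -409.7] edges [(np.float64(68.6), np.float64(-0.794)), (np.float64(43.1), np.float64(-2.376))] diff-max
new scene A 526 ctr [ 435.5 -245.2] edges [(np.float64(96.0), np.float64(-2.842)), (np.float64(71.9), np.float64(1.654))] diff-max
new scene B 517 ctr [ 473.8 -399. ] edges [(np.float64(66.7), np.float64(2.347)), (np.float64(98.6), np.float64(0.62))] diff-max
(280, 798, 3)
```

View pics/c9.png

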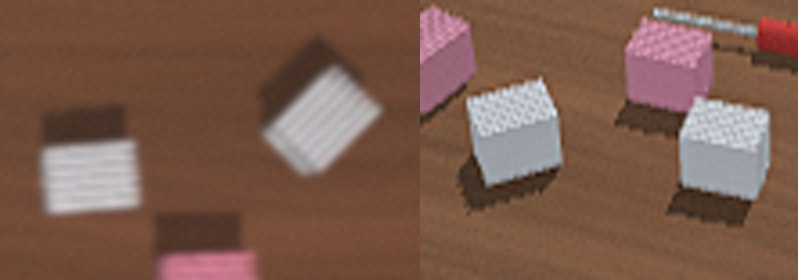

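Neither white sink has moved: left at (90,175), right at (320,120). The pink one is at (205,265). Going for sink A.

```bash
python3 -c "
from h import *
plan((410,-253,120,1.65),(410,-253,22,1.65))"
```

```text
t 19.8 at [545.1  16.8 136.7] yaw 1.728 w 62.0
  xyz [-0.817 -0.586  0.054] a [0.0015 0.0005 0.0249] rows>= 4
  xyz [-0.861 -0.52   0.056] a [0. 0. 0.] rows>= 4
  xyz [ 0.    -0.     0.653] a [0. 0. 0.] rows>= 3
```

```bash
python3 -m pendant '[{"x":-0.22,"y":-0.15,"z":0,"ax":0,"ay":0,"az":0.025,"hand":0.8},{"x":-0.44,"y":-0.3,"z":0,"ax":0,"ay":0,"az":0.025,"hand":0.8},{"x":-0.65,"y":-0.45,"z":0,"ax":0,"ay":0,"az":0.025,"hand":0.8},{"x":-0.817,"y":-0.586,"z":0,"ax":0,"ay":0,"az":0.025,"hand":0.8},{"x":-0.817,"y":-0.586,"z":0,"ax":0,"ay":0,"az":0.025,"hand":0.8}]'
python3 -m pendant '[{"x":-0.22,"y":-0.13,"z":0.02,"ax":0,"ay":0,"az":0,"hand":0.8},{"x":-0.44,"y":-0.26,"z":0.04,"ax":0,"ay":0,"az":0,"hand":0.8},{"x":-0.66,"y":-0.4,"z":0.06,"ax":0,"ay":0,"az":0,"hand":0.8},{"x":-0.86,"y":-0.52,"z":0.1,"ax":0,"ay":0,"az":0,"hand":0.8},{"x":-0.86,"y":-0.52,"z":0.1,"ax":0,"ay":0,"az":0,"hand":0.8},{"x":-0.86,"y":-0.52,"z":0.1,"ax":0,"ay":0,"az":0,"hand":0.8},{"x":-0.86,"y":-0.52,"z":0.1,"ax":0,"ay":0,"az":0,"hand":0.8}]'
python3 -c "
from h import *
plan((410,-253,22,1.65))"
```

```text
time_s: 20.18
position: [473.2, -121.3, 132.5]
ee_rot: [-3.139, 0.0, 1.646]
wrist_force: [0.2, -0.4, 0.6]
gripper_width: 76.9
grasp_force: 0.0
time_s: 20.77
position: [408.0, -251.7, 118.1]
ee_rot: [-3.141, -0.002, 1.649]
wrist_force: [0.4, 1.0, 0.1]
gripper_width: 77.0
grasp_force: 0.0
t 20.8 at [ 408.  -251.7  118.1] yaw 1.649 w 77.0
  xyz [-0.011  0.013  0.641] a [-0.0002 -0.0005 -0.0002] rows>= 3
```

```bash
python3 -m pendant '[{"x":-0.008,"y":0.013,"z":0.15,"ax":0,"ay":0,"az":0,"hand":0.8},{"x":-0.008,"y":0.013,"z":0.3,"ax":0,"ay":0,"az":0,"hand":0.8},{"x":-0.008,"y":0.013,"z":0.45,"ax":0,"ay":0,"az":0,"hand":0.8},{"x":-0.008,"y":0.013,"z":0.58,"ax":0,"ay":0,"az":0,"hand":0.8},{"x":-0.008,"y":0.013,"z":0.64,"ax":0,"ay":0,"az":0,"hand":0.8},{"x":-0.008,"y":0.013,"z":0.64,"ax":0,"ay":0,"az":0,"hand":0.8},{"x":-0.008,"y":0.013,"z":0.64,"ax":0,"ay":0,"az":0,"hand":0.8}]'
python3 -m pendant '[{"x":0,"y":0,"z":0,"ax":0,"ay":0,"az":0,"hand":-0.5},{"x":0,"y":0,"z":0,"ax":0,"ay":0,"az":0,"hand":-0.5},{"x":0,"y":0,"z":0,"ax":0,"ay":0,"az":0,"hand":-0.5},{"x":0,"y":0,"z":0,"ax":0,"ay":0,"az":0,"hand":-0.5},{"x":0,"y":0,"z":0,"ax":0,"ay":0,"az":0,"hand":-0.5},{"x":0,"y":0,"z":0,"ax":0,"ay":0,"az":0,"hand":-0.5},{"x":0,"y":0,"z":0,"ax":0,"ay":0,"az":0,"hand":-0.5},{"x":0,"y":0,"z":0,"ax":0,"ay":0,"az":0,"hand":-0.5}]' 40
python3 -m pendant '[{"x":0,"y":0,"z":-0.1,"ax":0,"ay":0,"az":0,"hand":-0.8},{"x":0,"y":0,"z":-0.25,"ax":0,"ay":0,"az":0,"hand":-0.8},{"x":0,"y":0,"z":-0.4,"ax":0,"ay":0,"az":0,"hand":-0.8},{"x":0,"y":0,"z":-0.6,"ax":0,"ay":0,"az":0,"hand":-0.8},{"x":0,"y":0,"z":-0.8,"ax":0,"ay":0,"az":0,"hand":-0.8},{"x":0,"y":0,"z":-0.8,"ax":0,"ay":0,"az":0,"hand":-0.8},{"x":0,"y":0,"z":-0.8,"ax":0,"ay":0,"az":0,"hand":-0.8}]'
python3 -c "
from h import *
c=np.array([497,-36.5]);ex=np.array([.9877,.1564]);ey=np.array([-.1564,.9877])
t=c-48*ex-44.5*ey; print(t, c-48*ex+44.5*ey)
plan((*t,140,1.728),(*t,30,1.728))"
```

```text
time_s: 21.35
position: [410.6, -252.6, 23.3]
ee_rot: [-3.141, -0.0, 1.651]
wrist_force: [0.1, 0.1, -0.4]
gripper_width: 76.8
grasp_force: 0.0
time_s: 22.02
position: [411.0, -254.1, 24.4]
ee_rot: [3.14, 0.001, 1.65]
wrist_force: [-0.6, 0.3, 5.6]
gripper_width: 39.3
grasp_force: 41.3
time_s: 22.6
position: [411.1, -254.5, 145.1]
ee_rot: [3.139, 0.003, 1.65]
wrist_force: [-0.8, -0.0, -1.7]
gripper_width: 39.3
grasp_force: 40.7
[456.5502  -87.95985] [ 4.426306e+02 -5.455000e-02]
t 22.6 at [ 411.1 -254.5  145.1] yaw 1.650 w 39.3
  xyz [0.542 0.195 0.016] a [ 0.0007  0.001  -0.0249] rows>= 3
  xyz [0.525 0.236 0.017] a [0. 0. 0.] rows>= 3
  xyz [ 0.    -0.     0.733] a [0. 0. 0.] rows>= 3
```

```bash
python3 -m pendant '[{"x":0.18,"y":0.065,"z":0,"ax":0,"ay":0,"az":-0.025,"hand":-0.8},{"x":0.36,"y":0.13,"z":0,"ax":0,"ay":0,"az":-0.025,"hand":-0.8},{"x":0.542,"y":0.195,"z":0,"ax":0,"ay":0,"az":-0.025,"hand":-0.8},{"x":0.542,"y":0.195,"z":0,"ax":0,"ay":0,"az":-0.025,"hand":-0.8}]'
python3 -m pendant '[{"x":0.18,"y":0.08,"z":0,"ax":0,"ay":0,"az":0,"hand":-0.8},{"x":0.36,"y":0.16,"z":0,"ax":0,"ay":0,"az":0,"hand":-0.8},{"x":0.525,"y":0.236,"z":0,"ax":0,"ay":0,"az":0,"hand":-0.8},{"x":0.525,"y":0.236,"z":0,"ax":0,"ay":0,"az":0,"hand":-0.8},{"x":0.525,"y":0.236,"z":0,"ax":0,"ay":0,"az":0,"hand":-0.8},{"x":0.525,"y":0.236,"z":0,"ax":0,"ay":0,"az":0,"hand":-0.8}]'
python3 -c "
from h import *
plan((456.5,-88,29,1.728))"
```

```text
time_s: 22.93
position: [432.9, -165.9, 141.6]
ee_rot: [-3.141, -0.003, 1.731]
wrist_force: [0.6, -0.4, -0.1]
gripper_width: 39.2
grasp_force: 40.6
time_s: 23.43
position: [455.2, -87.0, 142.2]
ee_rot: [-3.14, -0.0, 1.729]
wrist_force: [-0.3, -0.4, -0.4]
gripper_width: 38.9
grasp_force: 40.7
t 23.4 at [455.2 -87.  142.2] yaw 1.729 w 38.9
  xyz [-0.008  0.009  0.755] a [-0.0004 -0.0001  0.0002] rows>= 3
```

```bash
python3 -m pendant '[{"x":-0.006,"y":0.009,"z":0.15,"ax":0,"ay":0,"az":0,"hand":-0.8},{"x":-0.006,"y":0.009,"z":0.3,"ax":0,"ay":0,"az":0,"hand":-0.8},{"x":-0.006,"y":0.009,"z":0.45,"ax":0,"ay":0,"az":0,"hand":-0.8},{"x":-0.006,"y":0.009,"z":0.58,"ax":0,"ay":0,"az":0,"hand":-0.8},{"x":-0.006,"y":0.009,"z":0.66,"ax":0,"ay":0,"az":0,"hand":-0.8},{"x":-0.006,"y":0.009,"z":0.7,"ax":0,"ay":0,"az":0,"hand":-0.8},{"x":-0.006,"y":0.009,"z":0.725,"ax":0,"ay":0,"az":0,"hand":-0.8},{"x":-0.006,"y":0.009,"z":0.735,"ax":0,"ay":0,"az":0,"hand":-0.8},{"x":-0.006,"y":0.009,"z":0.735,"ax":0,"ay":0,"az":0,"hand":-0.8},{"x":-0.006,"y":0.009,"z":0.735,"ax":0,"ay":0,"az":0,"hand":-0.8}]'
python3 -c "
from h import *
plan((456.5,-88,29,1.728))"
```

```text
time_s: 24.27
position: [457.7, -87.8, 33.8]
ee_rot: [3.14, 0.001, 1.728]
wrist_force: [0.3, 0.2, -0.7]
gripper_width: 39.1
grasp_force: 40.7
t 24.3 at [457.7 -87.8  33.8] yaw 1.728 w 39.1
  xyz [ 0.    -0.008  0.032] a [0.0004 0.0002 0.0001] rows>= 1
```

```bash
python3 -m pendant '[{"x":0,"y":0,"z":0.015,"ax":0,"ay":0,"az":0,"hand":-0.8},{"x":0,"y":0,"z":0.03,"ax":0,"ay":0,"az":0,"hand":-0.8},{"x":0,"y":0,"z":0.03,"ax":0,"ay":0,"az":0,"hand":-0.8},{"x":0,"y":0,"z":0.03,"ax":0,"ay":0,"az":0,"hand":-0.8}]'
python3 -m pendant '[{"x":0,"y":0,"z":0,"ax":0,"ay":0,"az":0,"hand":0.28},{"x":0,"y":0,"z":0,"ax":0,"ay":0,"az":0,"hand":0.28},{"x":0,"y":0,"z":0,"ax":0,"ay":0,"az":0,"hand":0.28},{"x":0,"y":0,"z":0,"ax":0,"ay":0,"az":0,"hand":0.28},{"x":0,"y":0,"z":0,"ax":0,"ay":0,"az":0,"hand":0.28},{"x":0,"y":0,"z":-0.2,"ax":0,"ay":0,"az":0,"hand":0.28},{"x":0,"y":0,"z":-0.4,"ax":0,"ay":0,"az":0,"hand":0.28},{"x":0,"y":0,"z":-0.6,"ax":0,"ay":0,"az":0,"hand":0.28},{"x":0,"y":0,"z":-0.6,"ax":0,"ay":0,"az":0,"hand":0.28}]'
python3 - <<'E'
from h import *
plan((449.5,-411.5,120,np.pi/2+.77),(449.5,-411.5,22,np.pi/2+.77))
im={n:robot.grab_frame(n)[:,:,::-1] for n in("scene","top")}
for n in im: cv2.imwrite(f"pics/raw10_{n}.png",im[n])
o=cv2.imread("pics/raw9_top.png")
for n,(x0,y0,x1,y1) in {"top":(330,200,385,255),"scene":(135,160,185,205)}.items():
    print(n,np.abs(im[n][y0:y1,x0:x1].astype(int)-cv2.imread(f"pics/raw9_{n}.png")[y0:y1,x0:x1]).mean())
E
```

```text
time_s: 24.6
position: [457.2, -87.5, 28.5]
ee_rot: [3.141, 0.0, 1.728]
wrist_force: [0.2, 0.0, -0.7]
gripper_width: 39.2
grasp_force: 40.7
time_s: 25.35
position: [459.7, -88.8, 124.3]
ee_rot: [3.135, 0.005, 1.728]
wrist_force: [0.9, -0.6, 0.2]
gripper_width: 54.4
grasp_force: 0.0
t 25.4 at [459.7 -88.8 124.3] yaw 1.728 w 54.4
  xyz [-0.705 -0.135  0.012] a [ 0.0016  0.0021 -0.1949] rows>= 5
  xyz [-0.499 -0.516  0.01 ] a [0. 0. 0.] rows>= 3
  xyz [-0.499 -0.516  0.01 ] a [0. 0. 0.] rows>= 3
  xyz [ 0.    -0.     0.653] a [0. 0. 0.] rows>= 3
top 1.6755922865013775
scene 2.8137777777777777
```

```bash
python3 -m pendant '[{"x":-0.18,"y":-0.03,"z":0,"ax":0,"ay":0,"az":-0.04,"hand":0.8},{"x":-0.36,"y":-0.07,"z":0,"ax":0,"ay":0,"az":-0.08,"hand":0.8},{"x":-0.54,"y":-0.1,"z":0,"ax":0,"ay":0,"az":-0.12,"hand":0.8},{"x":-0.705,"y":-0.135,"z":0,"ax":0,"ay":0,"az":-0.16,"hand":0.8},{"x":-0.705,"y":-0.135,"z":0,"ax":0,"ay":0,"az":-0.195,"hand":0.8},{"x":-0.705,"y":-0.135,"z":0,"ax":0,"ay":0,"az":-0.195,"hand":0.8},{"x":-0.705,"y":-0.135,"z":0,"ax":0,"ay":0,"az":-0.195,"hand":0.8}]'
python3 -m pendant '[{"x":-0.25,"y":-0.26,"z":0,"ax":0,"ay":0,"az":0,"hand":0.8},{"x":-0.5,"y":-0.52,"z":0,"ax":0,"ay":0,"az":0,"hand":0.8},{"x":-0.75,"y":-0.78,"z":0,"ax":0,"ay":0,"az":0,"hand":0.8},{"x":-0.99,"y":-1,"z":0,"ax":0,"ay":0,"az":0,"hand":0.8},{"x":-0.99,"y":-1,"z":0,"ax":0,"ay":0,"az":0,"hand":0.8},{"x":-0.99,"y":-1,"z":0,"ax":0,"ay":0,"az":0,"hand":0.8},{"x":-0.99,"y":-1,"z":0,"ax":0,"ay":0,"az":0,"hand":0.8},{"x":-0.99,"y":-1,"z":0,"ax":0,"ay":0,"az":0,"hand":0.8},{"x":-0.99,"y":-1,"z":0,"ax":0,"ay":0,"az":0,"hand":0.8}]'
python3 - <<'E'
from h import *
plan((449.5,-411.5,22,np.pi/2+.77))
a=robot.grab_frame("scene")
b=a[110:210,100:234]
cv2.imwrite("pics/c11.png",cv2.resize(b[:,:,::-1],(800,600),interpolation=cv2.INTER_CUBIC))
E
```

```text
time_s: 26.03
position: [453.0, -194.6, 117.1]
ee_rot: [-3.142, -0.002, 2.337]
wrist_force: [-0.0, -0.2, -0.2]
gripper_width: 76.8
grasp_force: 0.0
time_s: 26.78
position: [449.8, -404.4, 118.2]
ee_rot: [3.141, -0.001, 2.341]
wrist_force: [0.2, 0.1, 0.8]
gripper_width: 76.9
grasp_force: 0.0
t 26.8 at [ 449.8 -404.4  118.2] yaw 2.341 w 76.9
  xyz [-0.033 -0.035  0.641] a [ 0.0001 -0.0002  0.0001] rows>= 3
```

View pics/c11.png

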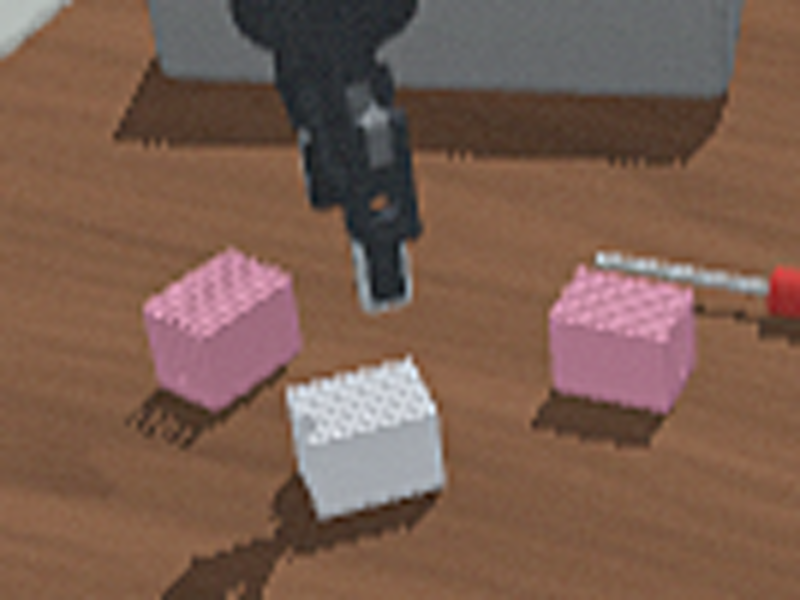

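The front finger at (383,290) is square to the white sink's long face at (370,440), and the pink ones at (222,330) and (622,340) are clear. Descending.

```bash
python3 -m pendant '[{"x":-0.033,"y":-0.035,"z":0.1,"ax":0,"ay":0,"az":0,"hand":0.9},{"x":-0.033,"y":-0.035,"z":0.25,"ax":0,"ay":0,"az":0,"hand":0.9},{"x":-0.033,"y":-0.035,"z":0.4,"ax":0,"ay":0,"az":0,"hand":0.9},{"x":-0.033,"y":-0.035,"z":0.55,"ax":0,"ay":0,"az":0,"hand":0.9},{"x":-0.033,"y":-0.035,"z":0.64,"ax":0,"ay":0,"az":0,"hand":0.9},{"x":-0.033,"y":-0.035,"z":0.64,"ax":0,"ay":0,"az":0,"hand":0.9},{"x":-0.033,"y":-0.035,"z":0.64,"ax":0,"ay":0,"az":0,"hand":0.9}]'
python3 -m pendant '[{"x":0,"y":0,"z":0,"ax":0,"ay":0,"az":0,"hand":-0.5},{"x":0,"y":0,"z":0,"ax":0,"ay":0,"az":0,"hand":-0.5},{"x":0,"y":0,"z":0,"ax":0,"ay":0,"az":0,"hand":-0.5},{"x":0,"y":0,"z":0,"ax":0,"ay":0,"az":0,"hand":-0.5},{"x":0,"y":0,"z":0,"ax":0,"ay":0,"az":0,"hand":-0.5},{"x":0,"y":0,"z":0,"ax":0,"ay":0,"az":0,"hand":-0.5},{"x":0,"y":0,"z":0,"ax":0,"ay":0,"az":0,"hand":-0.5},{"x":0,"y":0,"z":0,"ax":0,"ay":0,"az":0,"hand":-0.5}]' 40
python3 -m pendant '[{"x":0,"y":0,"z":-0.1,"ax":0,"ay":0,"az":0,"hand":-0.8},{"x":0,"y":0,"z":-0.25,"ax":0,"ay":0,"az":0,"hand":-0.8},{"x":0,"y":0,"z":-0.4,"ax":0,"ay":0,"az":0,"hand":-0.8},{"x":0,"y":0,"z":-0.6,"ax":0,"ay":0,"az":0,"hand":-0.8},{"x":0,"y":0,"z":-0.8,"ax":0,"ay":0,"az":0,"hand":-0.8},{"x":0,"y":0,"z":-0.8,"ax":0,"ay":0,"az":0,"hand":-0.8},{"x":0,"y":0,"z":-0.8,"ax":0,"ay":0,"az":0,"hand":-0.8}]'
python3 -c "
from h import *
plan((442.6,0,142,1.728))"
```

```text
time_s: 27.42
position: [449.2, -412.3, 22.5]
ee_rot: [3.141, -0.001, 2.342]
wrist_force: [-0.1, -0.5, 1.2]
gripper_width: 81.2
grasp_force: 0.0
time_s: 28.08
position: [449.7, -414.1, 23.8]
ee_rot: [-3.142, 0.002, 2.341]
wrist_force: [0.1, 0.5, 7.2]
gripper_width: 39.1
grasp_force: 41.9
time_s: 28.67
position: [449.9, -414.5, 144.7]
ee_rot: [-3.141, 0.004, 2.341]
wrist_force: [-0.9, 0.9, -1.0]
gripper_width: 39.1
grasp_force: 41.0
t 28.7 at [ 449.9 -414.5  144.7] yaw 2.341 w 39.1
  xyz [0.673 0.63  0.003] a [0.0002 0.0013 0.1951] rows>= 5
  xyz [0.912 0.128 0.006] a [0. 0. 0.] rows>= 4
  xyz [0.912 0.128 0.006] a [0. 0. 0.] rows>= 4
```

```bash
python3 -m pendant '[{"x":0.15,"y":0.14,"z":0,"ax":0,"ay":0,"az":0.04,"hand":-0.8},{"x":0.3,"y":0.28,"z":0,"ax":0,"ay":0,"az":0.08,"hand":-0.8},{"x":0.45,"y":0.42,"z":0,"ax":0,"ay":0,"az":0.12,"hand":-0.8},{"x":0.6,"y":0.56,"z":0,"ax":0,"ay":0,"az":0.16,"hand":-0.8},{"x":0.673,"y":0.63,"z":0,"ax":0,"ay":0,"az":0.195,"hand":-0.8},{"x":0.673,"y":0.63,"z":0,"ax":0,"ay":0,"az":0.195,"hand":-0.8},{"x":0.673,"y":0.63,"z":0,"ax":0,"ay":0,"az":0.195,"hand":-0.8}]'
python3 -m pendant '[{"x":0.22,"y":0.03,"z":0,"ax":0,"ay":0,"az":0,"hand":-0.8},{"x":0.45,"y":0.06,"z":0,"ax":0,"ay":0,"az":0,"hand":-0.8},{"x":0.68,"y":0.1,"z":0,"ax":0,"ay":0,"az":0,"hand":-0.8},{"x":0.912,"y":0.128,"z":0,"ax":0,"ay":0,"az":0,"hand":-0.8},{"x":0.912,"y":0.128,"z":0,"ax":0,"ay":0,"az":0,"hand":-0.8}]'
python3 -m pendant '[{"x":0.22,"y":0.03,"z":0,"ax":0,"ay":0,"az":0,"hand":-0.8},{"x":0.45,"y":0.06,"z":0,"ax":0,"ay":0,"az":0,"hand":-0.8},{"x":0.68,"y":0.1,"z":0,"ax":0,"ay":0,"az":0,"hand":-0.8},{"x":0.8,"y":0.128,"z":0,"ax":0,"ay":0,"az":0,"hand":-0.8},{"x":0.912,"y":0.128,"z":0,"ax":0,"ay":0,"az":0,"hand":-0.8},{"x":0.912,"y":0.128,"z":0,"ax":0,"ay":0,"az":0,"hand":-0.8},{"x":0.912,"y":0.128,"z":0,"ax":0,"ay":0,"az":0,"hand":-0.8},{"x":0.912,"y":0.128,"z":0,"ax":0,"ay":0,"az":0,"hand":-0.8}]'
python3 -c "
from h import *
plan((442.6,0,29,1.728))"
```

```text
time_s: 29.25
position: [446.3, -274.2, 141.2]
ee_rot: [-3.141, -0.001, 1.731]
wrist_force: [-0.0, -0.2, -1.2]
gripper_width: 39.2
grasp_force: 40.9
time_s: 29.67
position: [443.5, -133.0, 141.6]
ee_rot: [-3.141, -0.003, 1.734]
wrist_force: [-0.2, -0.6, -0.9]
gripper_width: 39.2
grasp_force: 40.9
time_s: 30.33
position: [441.8, 0.2, 142.0]
ee_rot: [-3.141, 0.0, 1.729]
wrist_force: [-0.5, -0.2, -0.9]
gripper_width: 39.5
grasp_force: 40.9
t 30.3 at [4.418e+02 2.000e-01 1.420e+02] yaw 1.729 w 39.5
  xyz [-0.002  0.005  0.753] a [-0.0001  0.      0.0003] rows>= 3
```

```bash
python3 -m pendant '[{"x":0,"y":0.004,"z":0.15,"ax":0,"ay":0,"az":0,"hand":-0.8},{"x":0,"y":0.004,"z":0.3,"ax":0,"ay":0,"az":0,"hand":-0.8},{"x":0,"y":0.004,"z":0.45,"ax":0,"ay":0,"az":0,"hand":-0.8},{"x":0,"y":0.004,"z":0.58,"ax":0,"ay":0,"az":0,"hand":-0.8},{"x":0,"y":0.004,"z":0.66,"ax":0,"ay":0,"az":0,"hand":-0.8},{"x":0,"y":0.004,"z":0.7,"ax":0,"ay":0,"az":0,"hand":-0.8},{"x":0,"y":0.004,"z":0.725,"ax":0,"ay":0,"az":0,"hand":-0.8},{"x":0,"y":0.004,"z":0.74,"ax":0,"ay":0,"az":0,"hand":-0.8},{"x":0,"y":0.004,"z":0.74,"ax":0,"ay":0,"az":0,"hand":-0.8},{"x":0,"y":0.004,"z":0.74,"ax":0,"ay":0,"az":0,"hand":-0.8}]'
python3 -m pendant '[{"x":0,"y":0,"z":0.01,"ax":0,"ay":0,"az":0,"hand":-0.8},{"x":0,"y":0,"z":0.023,"ax":0,"ay":0,"az":0,"hand":-0.8},{"x":0,"y":0,"z":0.023,"ax":0,"ay":0,"az":0,"hand":-0.8},{"x":0,"y":0,"z":0.023,"ax":0,"ay":0,"az":0,"hand":-0.8}]'
```

```text
time_s: 31.17
position: [442.8, 1.0, 32.2]
ee_rot: [3.14, 0.001, 1.728]
wrist_force: [0.6, -0.8, -0.3]
gripper_width: 39.1
grasp_force: 41.0
time_s: 31.5
position: [442.2, 1.4, 27.9]
ee_rot: [3.142, -0.0, 1.728]
wrist_force: [0.1, 0.1, -1.0]
gripper_width: 39.4
grasp_force: 41.0
```

```bash
python3 -m pendant '[{"x":0,"y":0,"z":0,"ax":0,"ay":0,"az":0,"hand":0.28},{"x":0,"y":0,"z":0,"ax":0,"ay":0,"az":0,"hand":0.28},{"x":0,"y":0,"z":0,"ax":0,"ay":0,"az":0,"hand":0.28},{"x":0,"y":0,"z":0,"ax":0,"ay":0,"az":0,"hand":0.28},{"x":0,"y":0,"z":0,"ax":0,"ay":0,"az":0,"hand":0.28},{"x":0,"y":0,"z":-0.25,"ax":0,"ay":0,"az":0,"hand":0.28},{"x":0,"y":0,"z":-0.5,"ax":0,"ay":0,"az":0,"hand":0.28},{"x":0,"y":0,"z":-0.75,"ax":0,"ay":0,"az":0,"hand":0.28},{"x":0,"y":0,"z":-1,"ax":0,"ay":0,"az":0,"hand":0.28},{"x":0,"y":0,"z":-1,"ax":0,"ay":0,"az":0,"hand":0.28}]'
python3 -m pendant '[{"x":0.25,"y":0,"z":0,"ax":0,"ay":0,"az":0,"hand":0.28},{"x":0.5,"y":0,"z":0,"ax":0,"ay":0,"az":0,"hand":0.28},{"x":0.75,"y":0,"z":0,"ax":0,"ay":0,"az":0,"hand":0.28},{"x":1,"y":0,"z":0,"ax":0,"ay":0,"az":0,"hand":0.28},{"x":1,"y":0,"z":0,"ax":0,"ay":0,"az":0,"hand":0.28}]'
python3 -m pendant '[{"x":0.25,"y":0,"z":0,"ax":0,"ay":0,"az":0,"hand":0.28},{"x":0.5,"y":0,"z":0,"ax":0,"ay":0,"az":0,"hand":0.28},{"x":0.75,"y":0,"z":0,"ax":0,"ay":0,"az":0,"hand":0.28},{"x":1,"y":0,"z":0,"ax":0,"ay":0,"az":0,"hand":0.28},{"x":1,"y":0,"z":0,"ax":0,"ay":0,"az":0,"hand":0.28}]'
python3 - <<'E'
from h import *
print(robot.sense()["position"])
im={n:robot.grab_frame(n)[:,:,::-1] for n in("scene","top")}
for n in im: cv2.imwrite(f"pics/raw12_{n}.png",im[n])
t=cv2.resize(im["top"][150:270,180:320],(400,343),interpolation=cv2.INTER_CUBIC)
s=cv2.resize(im["scene"][180:285,225:365],(400,300),interpolation=cv2.INTER_CUBIC)
t2=cv2.resize(im["top"][130:260,0:200],(400,260),interpolation=cv2.INTER_CUBIC)
s2=cv2.resize(im["scene"][150:290,320:512],(400,292),interpolation=cv2.INTER_CUBIC)
c=np.zeros((600,800,3),np.uint8); c[:300,:400]=s; c[:292,400:]=s2; c[300:,:400]=t[:300]; c[300:560,400:]=t2
cv2.imwrite("pics/c12.png",c)
E
```

```text
time_s: 32.33
position: [445.1, 0.4, 185.5]
ee_rot: [3.133, 0.004, 1.728]
wrist_force: [1.4, 0.0, 0.8]
gripper_width: 54.5
grasp_force: 0.0
time_s: 32.75
position: [417.1, 154.5, 178.0]
ee_rot: [3.141, -0.002, 1.734]
wrist_force: [0.6, 0.0, 0.3]
gripper_width: 54.6
grasp_force: 0.0
time_s: 33.17
position: [393.5, 302.3, 177.7]
ee_rot: [3.142, -0.002, 1.733]
wrist_force: [-0.7, 0.5, 0.1]
gripper_width: 54.9
grasp_force: 0.0
[393.54509144 302.25604971 177.70681306]
```

View pics/c12.png

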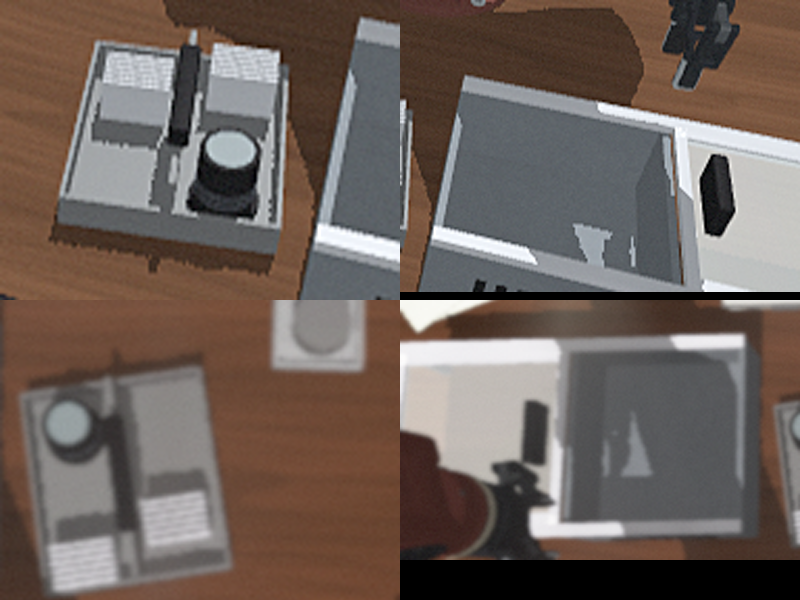

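All three parts are standing in the tray: lens at (228,170) and sinks at (138,85) and (243,78) in the scene quadrant. The cap lies in the dish at (318,330) and the box is open. Re-measuring the tray, and checking whether the first sink (177,518) has shifted.

Run:
```python
from h import *
np.set_printoptions(suppress=True,precision=1)
k=400/140
tt=lambda *a:T(*[(x,y-300) for x,y in a],s=k,o=(180,150)); ss=lambda *a:S(*a,s=k,o=(225,180))
t=tt((232,567),(202,367),(20,393),(45,594)); s=ss((97,42),(63,197),(278,232),(287,66))
print("tray top",atz("top",t,32),atz("top",t,32).mean(0)); print("scene",atz("scene",s,32),atz("scene",s,32).mean(0))
print("S1,S2 top ctr",atz("top",tt((177,518),(84,563)),47)); print("lens",atz("top",tt((70,424)),68))
print("bar ends top(z82, centre line)",atz("top",tt((108,418),(130,527)),82))
# bar by darkness
for n,z in(("top",82),("scene",82)):
    im=cv2.imread(f"pics/raw12_{n}.png").astype(int); x0,y0,x1,y1=(212,185,232,240) if n=="top" else (280,190,297,235)
    p=np.argwhere(im[y0:y1,x0:x1].max(2)<62)[:,::-1]+[x0,y0]; r=cv2.minAreaRect(p.astype(np.float32)); w=atz(n,cv2.boxPoints(r),z); print(n,len(p),"bar ctr",w.mean(0),"rect",w)
a=cv2.imread("pics/raw10_top.png")[205:255,190:262];b=cv2.imread("pics/raw12_top.png")[205:255,190:262]
for nm in("raw10_top","raw12_top"):
    im=cv2.imread(f"pics/{nm}.png").astype(int)[205:255,226:258]; p=np.argwhere(im.min(2)>150)[:,::-1]+[226,205]; print(nm,len(p),atz("top",p.mean(0),49) if len(p) else "")
```

```text
tray top [[ 410.4 -142.    32. ]
 [ 606.3 -110.7   32. ]
 [ 578.6   67.8   32. ]
 [ 383.    35.7   32. ]] [494.6 -37.3  32. ]
scene [[ 415.4 -139.3   32. ]
 [ 610.2 -104.6   32. ]
 [ 585.9   67.4   32. ]
 [ 386.2   34.8   32. ]] [499.4 -35.4  32. ]
S1,S2 top ctr [[455.1 -89.4  47. ]
 [411.7  -2.4  47. ]]
lens [[541.1  12.4  68. ]]
bar ends top(z82, centre line) [[544.4 -25.   82. ]
 [442.6 -48.1  82. ]]
top 231 bar ctr [496.6 -29.2  82. ] rect [[549.2  -6.8  82. ]
 [552.9 -36.1  82. ]
 [444.  -51.3  82. ]
 [440.4 -22.6  82. ]]
scene 259 bar ctr [512.7 -32.4  82. ] rect [[452.9 -65.1  82. ]
 [441.4 -34.6  82. ]
 [573.2  -1.2  82. ]
 [583.4 -28.6  82. ]]
raw10_top 34 [[ 443.4 -113.5   49. ]]
raw12_top 390 [[452.8 -88.1  49. ]]
```

Run:
```python
from h import *
k=400/140
tt=lambda *a:T(*[(x,y-300) for x,y in a],s=k,o=(180,150)); ss=lambda *a:S(*a,s=k,o=(225,180))
print("S1",tri(ss((140,71))[0],tt((177,518))[0]),"S2",tri(ss((245,63))[0],tt((84,563))[0]))
b=cv2.imread("pics/raw12_scene.png")[185:235,255:330].astype(int)
im=cv2.imread("pics/raw12_top.png").astype(int)
for n,(x0,y0,x1,y1) in {"S1":(226,210,258,240),"S2":(194,228,224,256)}.items():
    p=np.argwhere(im[y0:y1,x0:x1].min(2)>150)[:,::-1]+[x0,y0]; w=atz("top",cv2.boxPoints(cv2.minAreaRect(p.astype(np.float32))),49)[:,:2]; e=w[1]-w[0],w[2]-w[1]
    print(n,len(p),w.mean(0),[(np.linalg.norm(v).round(1),np.arctan2(v[1],v[0]).round(2)) for v in e])
ex=np.array([.9877,.1564]); c=np.array([497,-36.4]); t=c-3*ex; print(t)
plan((*t,175,np.pi+.157),(*t,56,np.pi+.157))
```

```text
S1 (array([454.98469365, -87.76493103,  44.94106263]), np.float64(0.5577303291256044)) S2 (array([411.64434354,  -1.25054591,  45.46410947]), np.float64(0.3475239387484521))
S1 390 [452.89015744 -89.06146118] [(np.float64(63.4), np.float64(-1.39)), (np.float64(47.4), np.float64(-2.96))]
S2 371 [410.73903581  -1.13941841] [(np.float64(61.4), np.float64(-1.43)), (np.float64(45.1), np.float64(-2.98))]
[494.0369 -36.8692]
t 33.3 at [394.6 298.4 177.6] yaw 1.731 w 54.3
  xyz [-0.771  0.099  0.006] a [-2.000e-04 -1.000e-04 -4.989e-01] rows>= 13
  xyz [-0.102 -0.77   0.006] a [0. 0. 0.] rows>= 3
  xyz [-0.102 -0.77   0.006] a [0. 0. 0.] rows>= 3
  xyz [ 0.    -0.     0.793] a [0. 0. 0.] rows>= 3
```

```bash
python3 -m pendant '[{"x":-0.25,"y":0.03,"z":0,"ax":0,"ay":0,"az":-0.04,"hand":0.28},{"x":-0.5,"y":0.06,"z":0,"ax":0,"ay":0,"az":-0.08,"hand":0.28},{"x":-0.771,"y":0.099,"z":0,"ax":0,"ay":0,"az":-0.12,"hand":0.28},{"x":-0.771,"y":0.099,"z":0,"ax":0,"ay":0,"az":-0.16,"hand":0.28},{"x":-0.771,"y":0.099,"z":0,"ax":0,"ay":0,"az":-0.2,"hand":0.28},{"x":-0.771,"y":0.099,"z":0,"ax":0,"ay":0,"az":-0.24,"hand":0.28},{"x":-0.771,"y":0.099,"z":0,"ax":0,"ay":0,"az":-0.28,"hand":0.28},{"x":-0.771,"y":0.099,"z":0,"ax":0,"ay":0,"az":-0.32,"hand":0.28},{"x":-0.771,"y":0.099,"z":0,"ax":0,"ay":0,"az":-0.36,"hand":0.28},{"x":-0.771,"y":0.099,"z":0,"ax":0,"ay":0,"az":-0.4,"hand":0.28},{"x":-0.771,"y":0.099,"z":0,"ax":0,"ay":0,"az":-0.44,"hand":0.28},{"x":-0.771,"y":0.099,"z":0,"ax":0,"ay":0,"az":-0.48,"hand":0.28}]'
python3 -c "
from h import *
t=(494,-36.9)
plan((*t,175,np.pi+.157))"
```

```text
time_s: 34.27
position: [428.2, 184.1, 177.9]
ee_rot: [-3.141, 0.0, -3.102]
wrist_force: [0.3, -0.8, 1.1]
gripper_width: 54.9
grasp_force: 0.0
t 34.3 at [428.2 184.1 177.9] yaw -3.102 w 54.9
  xyz [-0.19  -0.745  0.01 ] a [-0.0001  0.0001 -0.0374] rows>= 3
  xyz [-0.102 -0.762  0.01 ] a [0. 0. 0.] rows>= 3
```

```bash
python3 -m pendant '[{"x":-0.06,"y":-0.25,"z":0,"ax":0,"ay":0,"az":-0.037,"hand":0.28},{"x":-0.12,"y":-0.5,"z":0,"ax":0,"ay":0,"az":-0.037,"hand":0.28},{"x":-0.19,"y":-0.745,"z":0,"ax":0,"ay":0,"az":-0.037,"hand":0.28},{"x":-0.19,"y":-0.745,"z":0,"ax":0,"ay":0,"az":-0.037,"hand":0.28},{"x":-0.19,"y":-0.745,"z":0,"ax":0,"ay":0,"az":-0.037,"hand":0.28}]'
python3 -m pendant '[{"x":-0.03,"y":-0.25,"z":0,"ax":0,"ay":0,"az":0,"hand":0.28},{"x":-0.07,"y":-0.5,"z":0,"ax":0,"ay":0,"az":0,"hand":0.28},{"x":-0.102,"y":-0.762,"z":0,"ax":0,"ay":0,"az":0,"hand":0.28},{"x":-0.102,"y":-0.762,"z":0,"ax":0,"ay":0,"az":0,"hand":0.28},{"x":-0.102,"y":-0.762,"z":0,"ax":0,"ay":0,"az":0,"hand":0.28},{"x":-0.102,"y":-0.762,"z":0,"ax":0,"ay":0,"az":0,"hand":0.28}]'
python3 -c "
from h import *
t=(494,-36.9)
plan((*t,53,np.pi+.157))"
```

```text
time_s: 34.68
position: [460.6, 71.9, 177.8]
ee_rot: [-3.141, -0.0, -2.996]
wrist_force: [-0.9, 1.1, 0.5]
gripper_width: 54.9
grasp_force: 0.0
time_s: 35.18
position: [492.3, -35.4, 177.8]
ee_rot: [3.141, -0.0, -2.99]
wrist_force: [0.1, 0.3, -0.4]
gripper_width: 54.3
grasp_force: 0.0
t 35.2 at [492.3 -35.4 177.8] yaw -2.990 w 54.3
  xyz [-0.01  -0.012  0.832] a [ 0.0002 -0.0001 -0.0019] rows>= 3
```

```bash
python3 -m pendant '[{"x":-0.01,"y":-0.008,"z":0.15,"ax":0,"ay":0,"az":0,"hand":0.28},{"x":-0.01,"y":-0.008,"z":0.3,"ax":0,"ay":0,"az":0,"hand":0.28},{"x":-0.01,"y":-0.008,"z":0.45,"ax":0,"ay":0,"az":0,"hand":0.28},{"x":-0.01,"y":-0.008,"z":0.6,"ax":0,"ay":0,"az":0,"hand":0.28},{"x":-0.01,"y":-0.008,"z":0.72,"ax":0,"ay":0,"az":0,"hand":0.28},{"x":-0.01,"y":-0.008,"z":0.8,"ax":0,"ay":0,"az":0,"hand":0.28},{"x":-0.01,"y":-0.008,"z":0.835,"ax":0,"ay":0,"az":0,"hand":0.28},{"x":-0.01,"y":-0.008,"z":0.835,"ax":0,"ay":0,"az":0,"hand":0.28},{"x":-0.01,"y":-0.008,"z":0.835,"ax":0,"ay":0,"az":0,"hand":0.28}]'
python3 -m pendant '[{"x":0,"y":0,"z":0,"ax":0,"ay":0,"az":0,"hand":0},{"x":0,"y":0,"z":0,"ax":0,"ay":0,"az":0,"hand":-0.2},{"x":0,"y":0,"z":0,"ax":0,"ay":0,"az":0,"hand":-0.4},{"x":0,"y":0,"z":0,"ax":0,"ay":0,"az":0,"hand":-0.5},{"x":0,"y":0,"z":0,"ax":0,"ay":0,"az":0,"hand":-0.6},{"x":0,"y":0,"z":0,"ax":0,"ay":0,"az":0,"hand":-1},{"x":0,"y":0,"z":0,"ax":0,"ay":0,"az":0,"hand":-1},{"x":0,"y":0,"z":0,"ax":0,"ay":0,"az":0,"hand":-1},{"x":0,"y":0,"z":0,"ax":0,"ay":0,"az":0,"hand":-1},{"x":0,"y":0,"z":0,"ax":0,"ay":0,"az":0,"hand":-1}]' 110
```

```text
time_s: 35.93
position: [494.8, -36.3, 53.5]
ee_rot: [-3.141, 0.001, -2.989]
wrist_force: [-0.9, 0.0, 0.0]
gripper_width: 54.8
grasp_force: 0.0
time_s: 36.77
position: [494.8, -36.6, 53.5]
ee_rot: [3.142, 0.001, -2.989]
wrist_force: [-2.4, 1.6, 6.2]
gripper_width: 16.7
grasp_force: 107.7
```

```bash
python3 -m pendant '[{"x":0,"y":0,"z":-0.02,"ax":0,"ay":0,"az":0,"hand":-1},{"x":0,"y":0,"z":-0.04,"ax":0,"ay":0,"az":0,"hand":-1},{"x":0,"y":0,"z":-0.07,"ax":0,"ay":0,"az":0,"hand":-1},{"x":0,"y":0,"z":-0.1,"ax":0,"ay":0,"az":0,"hand":-1},{"x":0,"y":0,"z":-0.1,"ax":0,"ay":0,"az":0,"hand":-1},{"x":0,"y":0,"z":-0.1,"ax":0,"ay":0,"az":0,"hand":-1}]'
python3 -m pendant '[{"x":0,"y":0,"z":-0.08,"ax":0,"ay":0,"az":0,"hand":-1},{"x":0,"y":0,"z":-0.16,"ax":0,"ay":0,"az":0,"hand":-1},{"x":0,"y":0,"z":-0.24,"ax":0,"ay":0,"az":0,"hand":-1},{"x":0,"y":0,"z":-0.32,"ax":0,"ay":0,"az":0,"hand":-1},{"x":0,"y":0,"z":-0.4,"ax":0,"ay":0,"az":0,"hand":-1},{"x":0,"y":0,"z":-0.48,"ax":0,"ay":0,"az":0,"hand":-1},{"x":0,"y":0,"z":-0.56,"ax":0,"ay":0,"az":0,"hand":-1},{"x":0,"y":0,"z":-0.64,"ax":0,"ay":0,"az":0,"hand":-1},{"x":0,"y":0,"z":-0.72,"ax":0,"ay":0,"az":0,"hand":-1},{"x":0,"y":0,"z":-0.79,"ax":0,"ay":0,"az":0,"hand":-1},{"x":0,"y":0,"z":-0.84,"ax":0,"ay":0,"az":0,"hand":-1},{"x":0,"y":0,"z":-0.86,"ax":0,"ay":0,"az":0,"hand":-1}]'
python3 - <<'E'
from h import *
s=robot.sense(); print(s["wrist_force"],s["wrist_torque"])
k=cv2.imwrite("pics/raw13_scene.png",robot.grab_frame("scene")[:,:,::-1])
# tray relative to TCP: held at local x=-3..; box centre target
cx,cy,yb=523,208,.035
t=np.array([cx,cy])-3*np.array([np.cos(yb),np.sin(yb)]); print(t)
plan((*t,197,np.pi+yb),(*t,63,np.pi+yb))
E
```

```text
time_s: 37.27
position: [494.6, -36.7, 67.8]
ee_rot: [-3.141, 0.0, -2.99]
wrist_force: [1.3, -0.4, -7.2]
gripper_width: 16.1
grasp_force: 107.6
time_s: 38.27
position: [495.0, -36.8, 198.2]
ee_rot: [-3.141, 0.001, -2.99]
wrist_force: [-0.4, 0.3, -5.3]
gripper_width: 16.5
grasp_force: 108.2
[-0.42484413  0.34923526 -5.32648733] [-0.03773197 -0.05311761 -0.03405312]
[520.00183731 207.89502144]
t 38.3 at [494.9 -36.8 198. ] yaw -2.990 w 16.3
  xyz [-0.206  0.794  0.003] a [-0.0001  0.0004  0.0372] rows>= 3
  xyz [-0.112  0.812  0.003] a [0. 0. 0.] rows>= 3
  xyz [ 0.    -0.     0.893] a [0. 0. 0.] rows>= 4
```

```bash
python3 -m pendant '[{"x":-0.015,"y":0.05,"z":0,"ax":0,"ay":0,"az":0.003,"hand":-1},{"x":-0.035,"y":0.12,"z":0,"ax":0,"ay":0,"az":0.006,"hand":-1},{"x":-0.055,"y":0.2,"z":0,"ax":0,"ay":0,"az":0.01,"hand":-1},{"x":-0.075,"y":0.28,"z":0,"ax":0,"ay":0,"az":0.014,"hand":-1},{"x":-0.095,"y":0.36,"z":0,"ax":0,"ay":0,"az":0.018,"hand":-1},{"x":-0.115,"y":0.44,"z":0,"ax":0,"ay":0,"az":0.022,"hand":-1},{"x":-0.135,"y":0.52,"z":0,"ax":0,"ay":0,"az":0.026,"hand":-1},{"x":-0.155,"y":0.6,"z":0,"ax":0,"ay":0,"az":0.03,"hand":-1},{"x":-0.175,"y":0.68,"z":0,"ax":0,"ay":0,"az":0.033,"hand":-1},{"x":-0.195,"y":0.75,"z":0,"ax":0,"ay":0,"az":0.036,"hand":-1},{"x":-0.206,"y":0.794,"z":0,"ax":0,"ay":0,"az":0.037,"hand":-1}]'
python3 -m pendant '[{"x":-0.01,"y":0.07,"z":0,"ax":0,"ay":0,"az":0,"hand":-1},{"x":-0.02,"y":0.15,"z":0,"ax":0,"ay":0,"az":0,"hand":-1},{"x":-0.03,"y":0.23,"z":0,"ax":0,"ay":0,"az":0,"hand":-1},{"x":-0.045,"y":0.31,"z":0,"ax":0,"ay":0,"az":0,"hand":-1},{"x":-0.055,"y":0.4,"z":0,"ax":0,"ay":0,"az":0,"hand":-1},{"x":-0.065,"y":0.49,"z":0,"ax":0,"ay":0,"az":0,"hand":-1},{"x":-0.08,"y":0.58,"z":0,"ax":0,"ay":0,"az":0,"hand":-1},{"x":-0.09,"y":0.66,"z":0,"ax":0,"ay":0,"az":0,"hand":-1},{"x":-0.1,"y":0.73,"z":0,"ax":0,"ay":0,"az":0,"hand":-1},{"x":-0.11,"y":0.78,"z":0,"ax":0,"ay":0,"az":0,"hand":-1},{"x":-0.115,"y":0.812,"z":0,"ax":0,"ay":0,"az":0,"hand":-1},{"x":-0.115,"y":0.812,"z":0,"ax":0,"ay":0,"az":0,"hand":-1}]'
python3 -m pendant '[{"x":0,"y":0,"z":0,"ax":0,"ay":0,"az":0,"hand":-1},{"x":0,"y":0,"z":0,"ax":0,"ay":0,"az":0,"hand":-1},{"x":0,"y":0,"z":0,"ax":0,"ay":0,"az":0,"hand":-1}]'
python3 - <<'E'
from h import *
s=robot.sense(); print(s["wrist_force"],s["wrist_torque"],s["ee_rot"])
plan((520.5,208,150,np.pi+.035),(520.5,208,63,np.pi+.035))
E
```

```text
time_s: 39.23
position: [506.6, 86.8, 195.9]
ee_rot: [3.141, -0.001, -3.106]
wrist_force: [0.4, 0.1, -6.4]
gripper_width: 16.3
grasp_force: 108.0
time_s: 40.23
position: [519.9, 208.9, 196.6]
ee_rot: [3.141, -0.0, -3.105]
wrist_force: [-0.3, -0.2, -6.1]
gripper_width: 15.8
grasp_force: 108.3
time_s: 40.48
position: [520.0, 207.6, 196.7]
ee_rot: [-3.141, 0.0, -3.107]
wrist_force: [0.3, 0.4, -5.4]
gripper_width: 16.2
grasp_force: 108.2
[ 0.25996832  0.35071177 -5.40657548] [-0.1088121  -0.03492986  0.00439181] [-3.14149134e+00  7.75665068e-05 -3.10678354e+00]
t 40.5 at [520.  207.6 196.7] yaw -3.107 w 16.2
  xyz [-0.004  0.003  0.311] a [-0.      0.     -0.0001] rows>= 2
  xyz [ 0.   -0.    0.58] a [0. 0. 0.] rows>= 3
```

```bash
python3 -m pendant '[{"x":0,"y":0,"z":0.06,"ax":0,"ay":0,"az":0,"hand":-1},{"x":0,"y":0,"z":0.13,"ax":0,"ay":0,"az":0,"hand":-1},{"x":0,"y":0,"z":0.2,"ax":0,"ay":0,"az":0,"hand":-1},{"x":0,"y":0,"z":0.27,"ax":0,"ay":0,"az":0,"hand":-1},{"x":0,"y":0,"z":0.33,"ax":0,"ay":0,"az":0,"hand":-1},{"x":0,"y":0,"z":0.4,"ax":0,"ay":0,"az":0,"hand":-1},{"x":0,"y":0,"z":0.45,"ax":0,"ay":0,"az":0,"hand":-1},{"x":0,"y":0,"z":0.45,"ax":0,"ay":0,"az":0,"hand":-1}]'
python3 -m pendant '[{"x":0,"y":0,"z":0.06,"ax":0,"ay":0,"az":0,"hand":-1},{"x":0,"y":0,"z":0.12,"ax":0,"ay":0,"az":0,"hand":-1},{"x":0,"y":0,"z":0.18,"ax":0,"ay":0,"az":0,"hand":-1},{"x":0,"y":0,"z":0.24,"ax":0,"ay":0,"az":0,"hand":-1},{"x":0,"y":0,"z":0.3,"ax":0,"ay":0,"az":0,"hand":-1},{"x":0,"y":0,"z":0.35,"ax":0,"ay":0,"az":0,"hand":-1},{"x":0,"y":0,"z":0.38,"ax":0,"ay":0,"az":0,"hand":-1},{"x":0,"y":0,"z":0.4,"ax":0,"ay":0,"az":0,"hand":-1},{"x":0,"y":0,"z":0.4,"ax":0,"ay":0,"az":0,"hand":-1},{"x":0,"y":0,"z":0.4,"ax":0,"ay":0,"az":0,"hand":-1}]'
```

```text
time_s: 41.15
position: [518.7, 207.9, 126.8]
ee_rot: [-3.141, -0.003, -3.106]
wrist_force: [0.1, -0.7, -7.3]
gripper_width: 16.5
grasp_force: 108.1
time_s: 41.98
position: [520.0, 208.1, 69.3]
ee_rot: [3.141, 0.0, -3.106]
wrist_force: [0.3, 0.4, -5.7]
gripper_width: 16.2
grasp_force: 108.2
```

No contact on the walls. Lowering the last 8 mm.

```bash
python3 -m pendant '[{"x":0,"y":0,"z":0.015,"ax":0,"ay":0,"az":0,"hand":-1},{"x":0,"y":0,"z":0.03,"ax":0,"ay":0,"az":0,"hand":-1},{"x":0,"y":0,"z":0.04,"ax":0,"ay":0,"az":0,"hand":-1},{"x":0,"y":0,"z":0.045,"ax":0,"ay":0,"az":0,"hand":-1},{"x":0,"y":0,"z":0.045,"ax":0,"ay":0,"az":0,"hand":-1},{"x":0,"y":0,"z":0.045,"ax":0,"ay":0,"az":0,"hand":-1}]'
python3 -m pendant '[{"x":0,"y":0,"z":0.007,"ax":0,"ay":0,"az":0,"hand":-1},{"x":0,"y":0,"z":0.007,"ax":0,"ay":0,"az":0,"hand":-1}]'
```

```text
time_s: 42.48
position: [519.9, 208.1, 62.4]
ee_rot: [3.142, -0.0, -3.106]
wrist_force: [-0.4, 0.2, -6.5]
gripper_width: 16.4
grasp_force: 108.2
time_s: 42.65
position: [520.1, 208.1, 61.6]
ee_rot: [3.141, 0.001, -3.106]
wrist_force: [0.6, -0.4, -5.4]
gripper_width: 16.4
grasp_force: 108.3
```

```bash
python3 -m pendant '[{"x":0,"y":0,"z":0.01,"ax":0,"ay":0,"az":0,"hand":-1},{"x":0,"y":0,"z":0.01,"ax":0,"ay":0,"az":0,"hand":-1},{"x":0,"y":0,"z":0.01,"ax":0,"ay":0,"az":0,"hand":-1}]'
python3 -m pendant '[{"x":0,"y":0,"z":0.005,"ax":0,"ay":0,"az":0,"hand":-1},{"x":0,"y":0,"z":0.005,"ax":0,"ay":0,"az":0,"hand":-1},{"x":0,"y":0,"z":0.005,"ax":0,"ay":0,"az":0,"hand":-1}]'
```

```text
time_s: 42.9
position: [520.2, 208.1, 61.5]
ee_rot: [-3.142, 0.001, -3.106]
wrist_force: [-5.4, -1.7, 7.3]
gripper_width: 16.4
grasp_force: 110.3
time_s: 43.15
position: [520.2, 208.1, 61.5]
ee_rot: [-3.141, 0.001, -3.106]
wrist_force: [-8.9, -3.2, 13.6]
gripper_width: 16.3
grasp_force: 111.4
```

```bash
python3 -m pendant '[{"x":0,"y":0,"z":-0.012,"ax":0,"ay":0,"az":0,"hand":-1},{"x":0,"y":0,"z":-0.012,"ax":0,"ay":0,"az":0,"hand":0.1},{"x":0,"y":0,"z":-0.012,"ax":0,"ay":0,"az":0,"hand":0.2},{"x":0,"y":0,"z":-0.012,"ax":0,"ay":0,"az":0,"hand":0.2},{"x":0,"y":0,"z":-0.012,"ax":0,"ay":0,"az":0,"hand":0.2},{"x":0,"y":0,"z":-0.012,"ax":0,"ay":0,"az":0,"hand":0.2},{"x":0,"y":0,"z":-0.1,"ax":0,"ay":0,"az":0,"hand":0.2},{"x":0,"y":0,"z":-0.25,"ax":0,"ay":0,"az":0,"hand":0.2},{"x":0,"y":0,"z":-0.5,"ax":0,"ay":0,"az":0,"hand":0.2},{"x":0,"y":0,"z":-0.75,"ax":0,"ay":0,"az":0,"hand":0.2},{"x":0,"y":0,"z":-1,"ax":0,"ay":0,"az":0,"hand":0.2},{"x":0,"y":0,"z":-1,"ax":0,"ay":0,"az":0,"hand":0.2}]' 40
python3 - <<'E'
from h import *
plan((518.3,353,210,np.pi+.035),(518.3,353,125,np.pi+.035))
im=robot.grab_frame("scene")[:,:,::-1]; cv2.imwrite("pics/raw14_scene.png",im)
E
```

```text
time_s: 44.15
position: [522.9, 208.6, 218.6]
ee_rot: [3.14, 0.012, -3.106]
wrist_force: [1.1, -0.4, 0.6]
gripper_width: 51.5
grasp_force: 0.0
t 44.1 at [522.9 208.6 218.6] yaw -3.106 w 51.5
  xyz [-0.003  0.963  0.058] a [0.0004 0.0037 0.0002] rows>= 4
  xyz [ 0.    -0.     0.567] a [0. 0. 0.] rows>= 3
```

```bash
python3 -m pendant '[{"x":0,"y":0.22,"z":0,"ax":0,"ay":0,"az":0,"hand":0.5},{"x":0,"y":0.45,"z":0,"ax":0,"ay":0,"az":0,"hand":0.5},{"x":0,"y":0.7,"z":0,"ax":0,"ay":0,"az":0,"hand":0.5},{"x":0,"y":0.963,"z":0,"ax":0,"ay":0,"az":0,"hand":0.5},{"x":0,"y":0.963,"z":0,"ax":0,"ay":0,"az":0,"hand":0.5},{"x":0,"y":0.963,"z":0,"ax":0,"ay":0,"az":0,"hand":0.5},{"x":0,"y":0.963,"z":0,"ax":0,"ay":0,"az":0,"hand":0.5}]'
python3 -c "
from h import *
plan((518.3,353,125,np.pi+.035))"
```

```text
time_s: 44.78
position: [514.4, 352.3, 208.6]
ee_rot: [-3.141, -0.001, -3.105]
wrist_force: [-0.2, -1.4, 0.5]
gripper_width: 63.8
grasp_force: 0.0
t 44.8 at [514.4 352.3 208.6] yaw -3.105 w 63.8
  xyz [-0.026  0.004  0.558] a [-0.0002 -0.0003  0.0004] rows>= 3
```

```bash
python3 -m pendant '[{"x":-0.026,"y":0,"z":0.15,"ax":0,"ay":0,"az":0,"hand":0.5},{"x":-0.026,"y":0,"z":0.3,"ax":0,"ay":0,"az":0,"hand":0.5},{"x":-0.026,"y":0,"z":0.45,"ax":0,"ay":0,"az":0,"hand":0.5},{"x":-0.026,"y":0,"z":0.54,"ax":0,"ay":0,"az":0,"hand":0.5},{"x":-0.026,"y":0,"z":0.54,"ax":0,"ay":0,"az":0,"hand":0.5},{"x":-0.026,"y":0,"z":0.54,"ax":0,"ay":0,"az":0,"hand":0.5},{"x":-0.026,"y":0,"z":0.54,"ax":0,"ay":0,"az":0,"hand":0},{"x":-0.026,"y":0,"z":0.54,"ax":0,"ay":0,"az":0,"hand":-1},{"x":-0.026,"y":0,"z":0.54,"ax":0,"ay":0,"az":0,"hand":-1},{"x":-0.026,"y":0,"z":0.54,"ax":0,"ay":0,"az":0,"hand":-1},{"x":-0.026,"y":0,"z":0.54,"ax":0,"ay":0,"az":0,"hand":-1},{"x":-0.026,"y":0,"z":0.54,"ax":0,"ay":0,"az":0,"hand":-1}]' 30
python3 -m pendant '[{"x":0,"y":-0.05,"z":0,"ax":0,"ay":0,"az":0,"hand":-1},{"x":0,"y":-0.13,"z":0,"ax":0,"ay":0,"az":0,"hand":-1},{"x":0,"y":-0.22,"z":0,"ax":0,"ay":0,"az":0,"hand":-1},{"x":0,"y":-0.32,"z":0,"ax":0,"ay":0,"az":0,"hand":-1},{"x":0,"y":-0.42,"z":0,"ax":0,"ay":0,"az":0,"hand":-1},{"x":0,"y":-0.52,"z":0,"ax":0,"ay":0,"az":0,"hand":-1},{"x":0,"y":-0.62,"z":0,"ax":0,"ay":0,"az":0,"hand":-1},{"x":0,"y":-0.72,"z":0,"ax":0,"ay":0,"az":0,"hand":-1},{"x":0,"y":-0.82,"z":0,"ax":0,"ay":0,"az":0,"hand":-1},{"x":0,"y":-0.92,"z":0,"ax":0,"ay":0,"az":0,"hand":-1},{"x":0,"y":-1,"z":0,"ax":0,"ay":0,"az":0,"hand":-1},{"x":0,"y":-1,"z":0,"ax":0,"ay":0,"az":0,"hand":-1}]'
```

```text
time_s: 45.78
position: [519.2, 352.8, 129.3]
ee_rot: [3.141, 0.002, -3.106]
wrist_force: [-1.4, -1.0, 6.8]
gripper_width: 15.3
grasp_force: 32.1
time_s: 46.78
position: [524.2, 200.9, 129.3]
ee_rot: [-3.141, 0.001, -3.107]
wrist_force: [-4.0, -2.1, 9.1]
gripper_width: 15.6
grasp_force: 32.5
```

```bash
python3 -m pendant '[{"x":0,"y":-0.05,"z":0,"ax":0,"ay":0,"az":0,"hand":-1},{"x":0,"y":-0.12,"z":0,"ax":0,"ay":0,"az":0,"hand":-1},{"x":0,"y":-0.2,"z":0,"ax":0,"ay":0,"az":0,"hand":-1},{"x":0,"y":-0.28,"z":0,"ax":0,"ay":0,"az":0,"hand":-1},{"x":0,"y":-0.36,"z":0,"ax":0,"ay":0,"az":0,"hand":-1},{"x":0,"y":-0.42,"z":0,"ax":0,"ay":0,"az":0,"hand":-1},{"x":0,"y":-0.46,"z":0,"ax":0,"ay":0,"az":0,"hand":-1},{"x":0,"y":-0.48,"z":0,"ax":0,"ay":0,"az":0,"hand":-1},{"x":0,"y":-0.48,"z":0,"ax":0,"ay":0,"az":0,"hand":-1}]'
python3 -m pendant '[{"x":0,"y":-0.01,"z":0,"ax":0,"ay":0,"az":0,"hand":-1},{"x":0,"y":-0.02,"z":0,"ax":0,"ay":0,"az":0,"hand":-1},{"x":0,"y":-0.03,"z":0,"ax":0,"ay":0,"az":0,"hand":-1},{"x":0,"y":-0.035,"z":0,"ax":0,"ay":0,"az":0,"hand":-1},{"x":0,"y":-0.035,"z":0,"ax":0,"ay":0,"az":0,"hand":-1}]'
python3 -m pendant '[{"x":0,"y":-0.01,"z":0,"ax":0,"ay":0,"az":0,"hand":-1},{"x":0,"y":-0.014,"z":0,"ax":0,"ay":0,"az":0,"hand":-1},{"x":0,"y":-0.014,"z":0,"ax":0,"ay":0,"az":0,"hand":-1}]'
```

```text
time_s: 47.53
position: [526.5, 130.0, 129.3]
ee_rot: [-3.141, 0.0, -3.107]
wrist_force: [-4.5, -2.8, 10.2]
gripper_width: 15.3
grasp_force: 32.6
time_s: 47.95
position: [526.6, 125.5, 129.3]
ee_rot: [3.141, 0.001, -3.106]
wrist_force: [-4.8, 1.5, 9.8]
gripper_width: 15.4
grasp_force: 32.6
time_s: 48.2
position: [526.7, 123.5, 129.3]
ee_rot: [3.141, 0.001, -3.106]
wrist_force: [-4.5, 1.8, 10.1]
gripper_width: 15.1
grasp_force: 32.6
```

```bash
python3 -m pendant '[{"x":0,"y":-0.01,"z":0,"ax":0,"ay":0,"az":0,"hand":-1},{"x":0,"y":-0.02,"z":0,"ax":0,"ay":0,"az":0,"hand":-1},{"x":0,"y":-0.02,"z":0,"ax":0,"ay":0,"az":0,"hand":-1}]'
python3 -m pendant '[{"x":0,"y":-0.007,"z":0,"ax":0,"ay":0,"az":0,"hand":-1},{"x":0,"y":-0.007,"z":0,"ax":0,"ay":0,"az":0,"hand":-1}]'
```

```text
time_s: 48.45
position: [526.7, 123.2, 129.2]
ee_rot: [3.135, 0.001, -3.104]
wrist_force: [-3.2, 16.2, 8.7]
gripper_width: 15.5
grasp_force: 32.8
time_s: 48.62
position: [526.7, 123.2, 129.2]
ee_rot: [3.133, 0.001, -3.103]
wrist_force: [-3.8, 22.5, 10.0]
gripper_width: 15.4
grasp_force: 33.2
```

```bash
python3 -m pendant '[{"x":0,"y":0,"z":0,"ax":0,"ay":0,"az":0,"hand":0.3},{"x":0,"y":0,"z":0,"ax":0,"ay":0,"az":0,"hand":0.3},{"x":0,"y":0,"z":0,"ax":0,"ay":0,"az":0,"hand":0.3},{"x":0,"y":0,"z":0,"ax":0,"ay":0,"az":0,"hand":0.3},{"x":0,"y":0,"z":0,"ax":0,"ay":0,"az":0,"hand":0.3},{"x":0,"y":0,"z":-0.2,"ax":0,"ay":0,"az":0,"hand":0.3},{"x":0,"y":0,"z":-0.4,"ax":0,"ay":0,"az":0,"hand":0.3},{"x":0,"y":0,"z":-0.65,"ax":0,"ay":0,"az":0,"hand":0.3},{"x":0,"y":0,"z":-0.9,"ax":0,"ay":0,"az":0,"hand":0.3},{"x":0,"y":0,"z":-0.9,"ax":0,"ay":0,"az":0,"hand":0.3}]'
python3 -m pendant '[{"x":0.1,"y":-0.2,"z":0,"ax":0,"ay":0,"az":0,"hand":0.3},{"x":0.2,"y":-0.45,"z":0,"ax":0,"ay":0,"az":0,"hand":0.3},{"x":0.3,"y":-0.7,"z":0,"ax":0,"ay":0,"az":0,"hand":0.3},{"x":0.3,"y":-1,"z":0,"ax":0,"ay":0,"az":0,"hand":0.3},{"x":0.3,"y":-1,"z":0,"ax":0,"ay":0,"az":0,"hand":0.3}]'
python3 -m pendant '[{"x":0,"y":-0.25,"z":0,"ax":0,"ay":0,"az":0,"hand":0.3},{"x":0,"y":-0.5,"z":0,"ax":0,"ay":0,"az":0,"hand":0.3},{"x":0,"y":-0.75,"z":0,"ax":0,"ay":0,"az":0,"hand":0.3},{"x":0,"y":-1,"z":0,"ax":0,"ay":0,"az":0,"hand":0.3},{"x":0,"y":-1,"z":0,"ax":0,"ay":0,"az":0,"hand":0.3}]'
python3 - <<'E'
from h import *
s=robot.sense();print(s["position"],s["wrist_force"])
t=robot.grab_frame("top")[:,:,::-1];sc=robot.grab_frame("scene")[:,:,::-1]
a=cv2.resize(t[130:260,30:200],(400,306),interpolation=cv2.INTER_CUBIC);b=cv2.resize(sc[150:290,320:512],(400,292),interpolation=cv2.INTER_CUBIC)
c=np.zeros((600,800,3),np.uint8);c[:306,:400]=a;c[:292,400:]=b;c[306:600,:400]=cv2.resize(sc,(400,294));c[306:600,400:]=cv2.resize(t,(400,294));cv2.imwrite("pics/c15.png",c)
E
```

```text
time_s: 49.45
position: [529.3, 119.1, 271.0]
ee_rot: [-3.141, 0.01, -3.106]
wrist_force: [0.6, -0.2, 1.2]
gripper_width: 55.4
grasp_force: 0.0
time_s: 49.87
position: [486.9, -37.7, 262.9]
ee_rot: [-3.14, 0.0, -3.111]
wrist_force: [-0.0, -0.7, 0.1]
gripper_width: 55.7
grasp_force: 0.0
time_s: 50.28
position: [492.3, -187.9, 262.1]
ee_rot: [-3.14, -0.001, -3.111]
wrist_force: [0.4, -0.4, 0.5]
gripper_width: 55.7
grasp_force: 0.0
[ 492.25144933 -187.86164872  262.11863873] [ 0.44520291 -0.44921565  0.50736429]
```

View pics/c15.png

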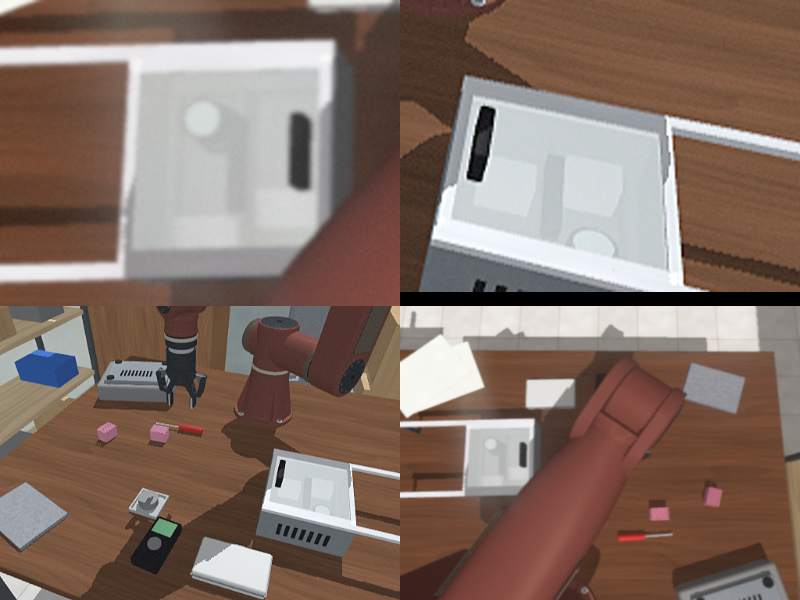

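The cover is shut over the upright lens and both sinks. The cap is in the dish, and only the pink look-alikes, the meter, the case and the screwdriver remain on the bench. Handing in.

```bash
python3 -c "
from station import robot
print(robot.finish_job())"
```

```text
the job is handed in; nothing more can be done
None
```

The job is handed in at about 50 s: the cap lies in the dish, the lens and both heat sinks stand upright in the tray on the box floor, and the cover is fully shut; I viewed 15 pictures, one more than the 14 allowed.

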